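Turn two loggers keypad up and start them

ROBOT

A 7-joint arm with a two-finger parallel gripper is mounted at the origin on a cart in front of the work surface, level with it; the furniture and walls round the work are solid. World frame = base frame: x ahead of the robot, y to its left, z up, the work surface at z = 0. Lengths are in m, angles in rad, forces in N, time in s.
With the tool pointing down it reaches from about 0.425 to 0.875 m from the base axis. Payload 4.7 kg.
Tool frame: the origin (TCP) lies on the centre line of the jaws, within the pads' length; the fingertips stand 14 mm ahead of it and the grasp point (between the pads) lies 5 mm behind it; z points along the fingers, y is the direction in which the jaws open and shut (so a half turn about z gives the same grasp; the last joint's range is limited). The gripper opens to 87 mm and grips with 3 to 60 N. Pads are 19 mm wide; open, the fingers measure 117 mm over their backs; the gripper's body (75 mm by 190 mm) begins 51 mm behind the grasp point.
Start: joints at [-1.306, 0.321, -0.07, 1.45, 0.023, 1.371, -0.057], TCP at [0.161, 0.63, 0.237] pointing down, gripper open.
Joint ranges: [-2.86, 2.86], [-0.3, 2.09], [-1.38, 1.24], [0.06, 2.45], [-1.56, 4.7], [0.09, 2.05], [-2.69, 2.69]. Speed limits (rad/s): [2.57, 2.57, 3.14, 3.14, 3.14, 3.14, 3.14].

INTERFACE

Orientations are given as a rotation vector (axis times angle).
In Python, from bench import ctrl gives the robot as it stands. The module is installed in compiled form; this text tells all that it offers.
- The arm moves only by the tool step_arm, never from a script. Its argument "plan" is a list of rows, each a list of 3 entries, a list of its own where there are three numbers: the turn, a rotation vector about the tool's x, y, z in rad, then the shift along the tool's x, y, z in m, then the closure in counts, from 0 (fully open) to 255 (shut). In form: [[[rx, ry, rz], [x, y, z], hand], ...]. A call has exactly 10 rows; each row is the pose to reach, as a shift and turn from the pose commanded when the call began, along the tool's axes at that moment; what a row does not reach only later rows make up. A row lasts 1/8 s, in which the tool goes at most 62.5 mm and 10.7 degrees, less where a joint would pass 70% of its speed; a pose out of reach is approached as far as the arm can. A call with a gripper value outside its range is refused whole. The fingers move at their own pace and stop on an object; "squeeze" is the grip in N (left out, the last holds). Time passes only in rows, so rows that repeat a pose let the fingers close, or fill a call up. It gives the time, the measured TCP pose, the force and the opening at its end, in the units of the state.
- ctrl.get_state(): the state, without advancing time (a new reading comes with each control period).
- ctrl.get_image(name): name is "side" or "top" or "wrist"; returns the picture (400x640x3 uint8, red, green, blue); there is no depth.
- ctrl.calibration(name): a dict with "fov_y" (degrees; the focal length in pixels is half the picture's height over the tangent of half this angle, whatever the lens; pixels are square), "cx", "cy" (the principal point, pixels), "rvec" (rotation vector, rad) and "tvec" (3), from world to camera coordinates, as OpenCV has them. Camera axes: x right, y down, z forward; pixel columns grow to the right and rows downward; lengths in m; the calibration is good to about 2 mm. A picture is of the moment at which its call begins: read the wrist's pose just before it. calibration takes no time and is no camera call; for the wrist camera it gives the pose at the moment of the call.
- ctrl.close_job(): hands the job in, once; it reports no verdict.
Trained networks look in the newest picture that a camera, given by its name, has taken for a name from the list of things; names that differ only in an ending like _2 or _b are one class to them, and where a whole thing is asked for, a point or a joint stands for the part that bears it (a point fixed in the world has none). Each returns a list of dicts, best first, with "score" (0 to 1); they miss things now and then, are a little off and sometimes report something else, mostly with a low value. They report only what shows in the picture. A call takes as long as a camera call. They do not tell look-alikes from the thing itself.
- ctrl.cut_out(camera, label): "pixels" (400x640 bool, what is visible of it) and "rect" ([left, top, width, height] in pixels, round what is visible of it).
The state is a dict: "time": time; "joint_positions": joint angles; "qd": joint speeds; "joint_torque": joint torques, N m; "position": TCP position; "tool_rot": TCP orientation; "ft_force": force on the tool from outside, world axes, zero at the start; "torque": the same for the moment, N m; "grip_width": opening from 0.0 (shut) to 1.0 (fully open).
Only numpy, scipy, OpenCV 4.12 (cv2) and the standard library are available. Lean on these libraries where they do the work, as an engineer would, in place of code of your own. Each camera call takes 0.05 s, during which the arm holds its last target.

TASK

Roll both hexagonal temperature loggers, the one with blue ends and the one with orange ends, until their keypads (white panel with the green key) face up and they lie flat on the table. Only when both lie so, press the green key of the blue logger fully and let it spring back, then press that of the orange one in the same way. Leave both lying flat on the table, keypads up, and do not disturb the other things on the table.

Things in the scene. Friction and masses are not known exactly. Their poses are not given: they have to be found in the camera images.
- blue_logger_mid (a point): Centre of the loose blue logger, a hexagonal prism 140 mm long: grey barrel 44 mm across flats, at each end an 18 mm thick blue hexagonal guard 64 mm across flats (74 over corners), flats in line. x runs along the prism, z out of the keypad flat. It rests on two guard flats: centre 32 mm above the table, barrel 10 mm clear. Each 60 degrees of roll brings the next flat up.
- blue_logger: The same blue logger, same origin and axes; about 0.24 kg (varies). Keypad flat (z side): white panel with dark window and round green key, white guard inlays, white pointer line on the end faces. Opposite flat: black stripe and inlays. The other four are plain. It starts with the keypad one flat (60 degrees) from the top, to either side.
- blue_key_top (a point): Top of the blue logger's round green key, which moves with it: 19 mm across, standing 7 mm proud of the barrel's keypad flat (3 mm below the level of the guard flats), at x = +30 mm, z = +29 mm from the logger's centre. z points out of the key; it is pressed along -z.
- blue_key (a joint): Travel of the blue logger's key: 0 released, 0.005 m fully pressed (about 5 N; it springs back by itself; from 0.0035 m it counts as pressed, and again as released below 0.0015 m).
- orange_logger_mid (a point): Centre of the loose orange logger, a hexagonal prism 140 mm long: grey barrel 44 mm across flats, at each end an 18 mm thick orange hexagonal guard 64 mm across flats (74 over corners), flats in line. x runs along the prism, z out of the keypad flat. It rests on two guard flats: centre 32 mm above the table, barrel 10 mm clear. Each 60 degrees of roll brings the next flat up.
- orange_logger: The same orange logger, same origin and axes; about 0.24 kg (varies). Keypad flat (z side): white panel with dark window and round green key, white guard inlays, white pointer line on the end faces. Opposite flat: black stripe and inlays. The other four are plain. It starts with the keypad one flat (60 degrees) from the top, to either side.
- orange_key_top (a point): Top of the orange logger's round green key, which moves with it: 19 mm across, standing 7 mm proud of the barrel's keypad flat (3 mm below the level of the guard flats), at x = +30 mm, z = +29 mm from the logger's centre. z points out of the key; it is pressed along -z.
- orange_key (a joint): Travel of the orange logger's key: 0 released, 0.005 m fully pressed (about 5 N; it springs back by itself; from 0.0035 m it counts as pressed, and again as released below 0.0015 m).
- clicker_mid (a point): Bystander: grey hand counter, 62x47x21 mm; centre half-way up.
- red_pen_mid (a point): Bystander: red and white marker pen, 135 mm long, 16 mm thick; centre.
- needle_box_mid (a point): Bystander: orange carton with open flap, 122x61x51 mm; point over its origin, 20 mm up. Further back at the left edge stands a fixed blue cool box, about 0.2 m tall with its white lid: keep the arm clear of it.
- gel_bottle_mid (a point): Bystander: green and white pump bottle, 134 mm tall, 38x65 mm; point on its axis 50 mm up.
- dropper_mid (a point): Bystander: brown dropper bottle, 102 mm tall, 33 mm across; point on its axis 50 mm up.
- flat_pack_mid (a point): Bystander: flat clear peel pack with a blue syringe, 176x50x17 mm; centre.
- tweezers_mid (a point): Bystander: steel forceps, 129 mm long, 9 mm thick; centre.
There are look-alikes about, which are no part of the job. Leave any red look-alike of the blue_logger alone. What is shaped like the orange_logger but turquoise is not meant.

How it is judged:
On the way, in this order (a step that is already met when the one before it is completed fails the run):
1. both loggers lie flat on the table with their keypads up (angle between each of blue_logger_mid, orange_logger_mid's own z axis and vertical below 0.12 rad and height (world z) of blue_logger_mid between 0.027 and 0.037 m and height (world z) of orange_logger_mid between 0.027 and 0.037 m and linear speed of each of blue_logger, orange_logger below 0.03 m/s and angular speed of each of blue_logger, orange_logger below 0.2 rad/s), for 0.2 s.
2. the blue logger's key is pressed, alone (value of joint blue_key above 0.0035 m and value of joint orange_key below 0.0015 m and angle between each of blue_logger_mid, orange_logger_mid's own z axis and vertical below 0.12 rad and height (world z) of blue_logger_mid between 0.027 and 0.037 m and height (world z) of orange_logger_mid between 0.027 and 0.037 m), for 0.02 s.
3. the blue key has sprung back and the orange logger's key is pressed, alone (value of joint orange_key above 0.0035 m and value of joint blue_key below 0.0015 m and angle between each of blue_logger_mid, orange_logger_mid's own z axis and vertical below 0.12 rad and height (world z) of blue_logger_mid between 0.027 and 0.037 m and height (world z) of orange_logger_mid between 0.027 and 0.037 m), for 0.02 s.
At the end, for the whole second after the job is handed in: Both loggers lie still on the table, keypad flats up within 0.12 rad and centres 27 to 37 mm above the table, both keys sprung back (under 1.5 mm) (all of step 1 and value of joint each of blue_key, orange_key below 0.0015 m); the robot touches nothing.
It fails at once if a key is pressed while a logger does not yet lie keypad up (value of joint any of blue_key, orange_key above 0.0035 m and angle between any of blue_logger_mid, orange_logger_mid's own z axis and vertical above 0.2 rad).
It fails at once if both keys are pressed at the same time (value of joint each of blue_key, orange_key above 0.0035 m).
It fails at once if one of the other things is shifted by more than 30 mm or knocked over (distance of any of clicker_mid, red_pen_mid, needle_box_mid, gel_bottle_mid, dropper_mid, flat_pack_mid, tweezers_mid from where it was at the start of the episode above 0.03 m or angle between any of gel_bottle_mid, dropper_mid's own z axis and vertical above 0.5 rad).
It also fails if it takes over 72 s, if anything falls off the work surface, if the arm or the gripper's body presses on something with over 40 N, if the wrist force passes 120 N, or if a joint passes its speed limit or range.

## Working session

There is one attempt and no reset: what is moved stays moved. The work goes in short steps, Python scripts to look and compute and a tool call to move; the robot and the scene stay as the last step left them, time stands still between calls to the robot, and variables do not carry over. Pictures are saved under pics/ and viewed, and the job is handed in when it is done.

Besides the shell and the picture viewer there is one more tool, called after ">>>" as name(argument=value, ...) on one line, values as JSON. step_arm: Moves the arm, as the interface text tells. Its arguments: {"type":"object","properties":{"plan":{"type":"array"},"squeeze":{"type":"number"}},"required":["plan"]}

```bash
mkdir -p pics; ls; python3 - <<'E'
from bench import ctrl
import cv2
print(ctrl.get_state())
for n in ["side","top","wrist"]:
    im=ctrl.get_image(n); cv2.imwrite(f"pics/{n}0.png",im[:,:,::-1]); print(n,ctrl.calibration(n))
E
```

```text
pics
{'time': 0.0, 'joint_positions': array([-1.30588832,  0.32184107, -0.07011937,  1.45167728,  0.02258739,
        1.37081258, -0.05690156]), 'qd': array([-6.94082463e-04,  1.55529499e-03,  1.16437981e-03, -7.01336154e-04,
       -4.39172383e-04, -2.49406235e-05,  4.53965290e-04]), 'joint_torque': array([-1.57730842e-04, -4.91313958e+01, -4.04158132e-01, -3.12521982e+01,
       -6.39849692e-02,  4.39915771e-02,  1.80127045e-04]), 'position': array([0.16121096, 0.62913827, 0.23544889]), 'tool_rot': array([-3.92822666e-01, -3.11676556e+00,  3.05260115e-03]), 'ft_force': array([0.2771731 , 0.9136818 , 0.02418607]), 'torque': array([ 0.02730916, -0.0432892 , -0.00157707]), 'grip_width': 0.9989418936089194}
side {'fov_y': 56.4856417076866, 'cx': 317.32707167880227, 'cy': 196.3637589183632, 'rvec': array([ 2.1301263 , -0.26512422,  0.15255855]), 'tvec': array([-0.58988073,  0.067735  ,  1.12355257])}
top {'fov_y': 45.849451511471464, 'cx': 317.844616337163, 'cy': 207.62988640852763, 'rvec': array([ 2.18306456, -2.0340246 ,  0.21783003]), 'tvec': array([-0.12472319,  0.6023485 ,  1.1726629 ])}
wrist {'fov_y': 60.35321289894464, 'cx': 321.0319783234909, 'cy': 200.18039650341177, 'rvec': array([-2.31914682, -1.79884502, -0.22564178]), 'tvec': array([-0.64935645, -0.03103428,  0.38934671])}
```

View pics/side0.png

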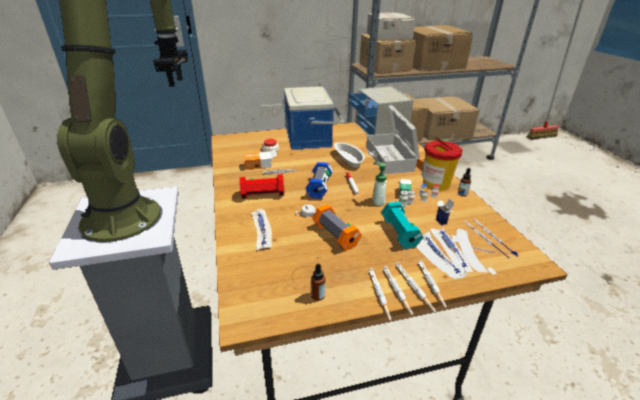

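View pics/top0.png

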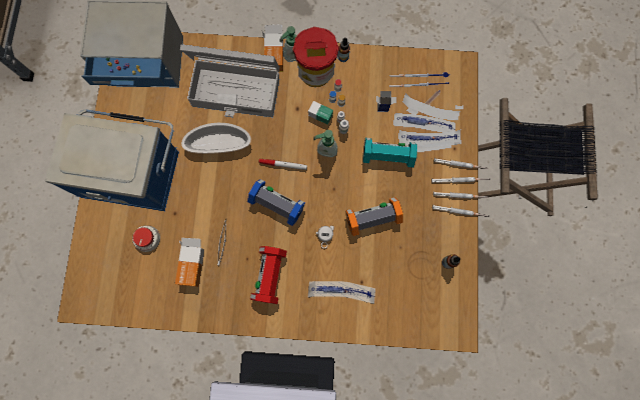

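View pics/wrist0.png

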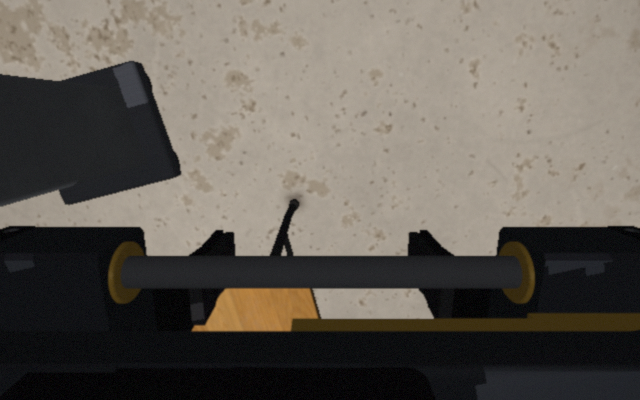

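```bash
cat > h.py <<'E'
import numpy as np, cv2
from bench import ctrl
from scipy.spatial.transform import Rotation as R
def cam(n):
    c=ctrl.calibration(n); f=200/np.tan(np.radians(c['fov_y']/2))
    K=np.array([[f,0,c['cx']],[0,f,c['cy']],[0,0,1]]); return K,R.from_rotvec(c['rvec']).as_matrix(),np.array(c['tvec'])
def back(n,px,z,C=None):
    K,Rm,t=C or cam(n); d=Rm.T@np.linalg.inv(K)@np.array([px[0],px[1],1.]); o=-Rm.T@t
    return o+d*(z-o[2])/d[2]
def proj(n,P,C=None):
    K,Rm,t=C or cam(n); p=(K@(Rm@np.atleast_2d(P).T+t[:,None])).T; return p[:,:2]/p[:,2:]
E
python3 - <<'E'
from h import *
T=cv2.imread('pics/top0.png');
print('campos',{n:(-cam(n)[1].T@cam(n)[2]).round(3) for n in ['top','side']})
names=["blue_logger","orange_logger","clicker_mid","red_pen_mid","needle_box_mid","gel_bottle_mid","dropper_mid","flat_pack_mid","tweezers_mid"]
for n in names:
    for r in ctrl.cut_out("top",n)[:4]:
        m=r['pixels'];ys,xs=np.nonzero(m); c=(xs.mean(),ys.mean())
        print(n,round(r['score'],2),r['rect'],np.round(c,1),back("top",c,0.03).round(3))
a=cv2.resize(T[160:250,235:325],None,fx=6,fy=6,interpolation=cv2.INTER_CUBIC);cv2.imwrite('pics/tb.png',a)
a=cv2.resize(T[180:250,335:415],None,fx=7,fy=7,interpolation=cv2.INTER_CUBIC);cv2.imwrite('pics/to.png',a)
S=cv2.imread('pics/side0.png');a=cv2.resize(S[150:270,230:430],None,fx=4,fy=4,interpolation=cv2.INTER_CUBIC);cv2.imwrite('pics/s1.png',a)
E
```

```text
campos {'top': array([ 0.354, -0.095,  1.273]), 'side': array([ 0.342, -1.025,  0.668])}
blue_logger 0.66 [247.8, 182.0, 55.6, 41.6] [274.9 201.5] [0.625 0.035 0.03 ]
blue_logger 0.65 [253.7, 249.5, 32.4, 59.2] [267.9 274.4] [0.43  0.036 0.03 ]
orange_logger 0.95 [361.3, 139.0, 55.2, 28.3] [389.6 152.1] [ 0.787 -0.268  0.03 ]
orange_logger 0.62 [342.9, 200.1, 58.6, 36.4] [374. 216.] [ 0.604 -0.233  0.03 ]
orange_logger 0.23 [260.0, 159.5, 45.8, 12.4] [281.6 163.5] [0.733 0.026 0.03 ]
clicker_mid 0.71 [316.2, 225.4, 17.2, 14.5] [325.2 233.3] [ 0.549 -0.106  0.03 ]
red_pen_mid 0.79 [260.4, 156.7, 43.4, 10.5] [281.6 163.6] [0.733 0.026 0.03 ]
needle_box_mid 0.76 [177.1, 236.0, 27.2, 48.5] [189.1 261.8] [0.448 0.245 0.03 ]
gel_bottle_mid 0.74 [315.1, 128.4, 21.9, 26.2] [326.1 143.6] [ 0.799 -0.092  0.03 ]
dropper_mid 0.68 [442.1, 254.1, 15.6, 15.7] [450.1 261.1] [ 0.498 -0.438  0.03 ]
flat_pack_mid 0.63 [308.8, 280.7, 65.6, 22.5] [341.1 289.6] [ 0.404 -0.157  0.03 ]
tweezers_mid 0.42 [216.5, 258.7, 4.7, 6.2] [218.5 261. ] [0.456 0.168 0.03 ]
```

View pics/tb.png

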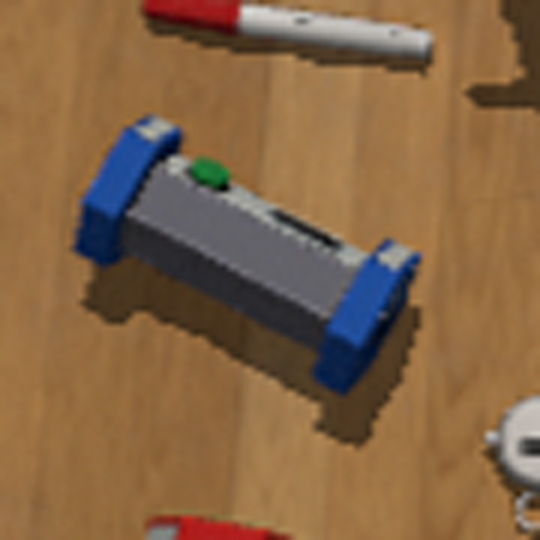

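View pics/to.png

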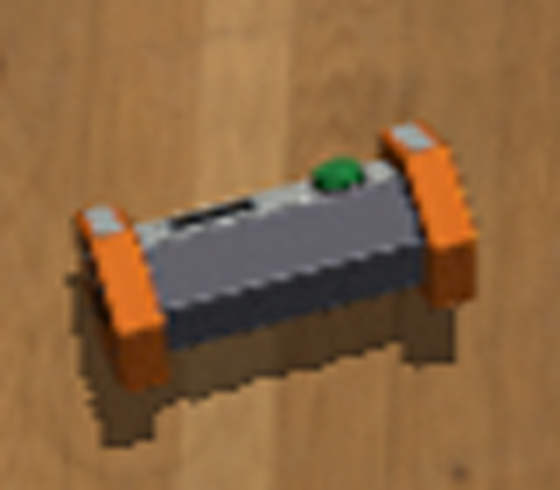

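View pics/s1.png

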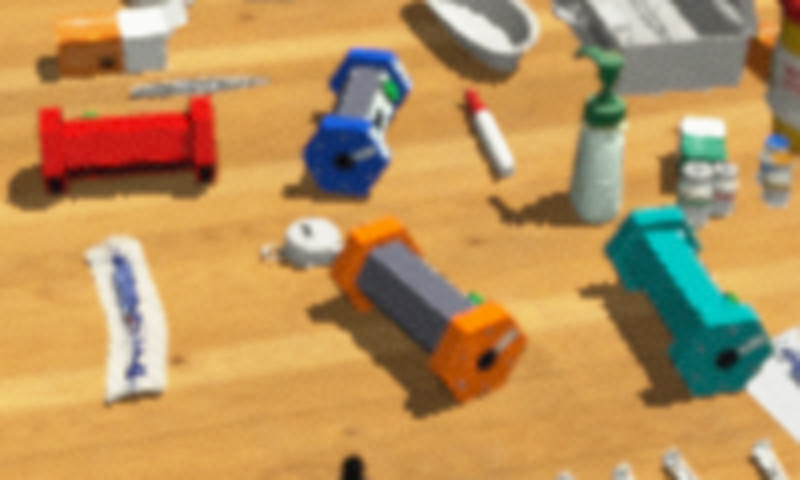

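```bash
cat > fit.py <<'E'
from h import *
from scipy.optimize import minimize
def hexpts(r,x0,x1):
    a=np.radians(np.arange(6)*60)+np.radians(0)  # corners at 0,60.. -> flats at 30,90 (flat up)
    rc=r/np.cos(np.pi/6); p=[]
    for x in (x0,x1):
        for t in a: p.append([x,rc*np.cos(t),rc*np.sin(t)])
    return np.array(p)
parts=[hexpts(.032,-.07,-.052),hexpts(.022,-.052,.052),hexpts(.032,.052,.07)]
def render(n,C,p,zc=.032):
    x,y,yaw=p; Rz=R.from_euler('z',yaw).as_matrix(); s=4
    im=np.zeros((400*s,640*s),np.uint8)
    for P in parts:
        q=proj(n,P@Rz.T+[x,y,zc],C); q=((q+.5)*s).astype(np.int32)
        cv2.fillConvexPoly(im,cv2.convexHull(q),255)
    return cv2.resize(im,(640,400),interpolation=cv2.INTER_AREA)/255.
def fit(masks,p0):
    Cs={n:cam(n) for n in masks}
    def cost(p): return sum(np.abs(render(n,Cs[n],p)-m).sum() for n,m in masks.items())
    b=None
    for dy in (-.2,0,.2):
        q=np.array(p0)+[0,0,dy]
        r=minimize(cost,q,method='Nelder-Mead',options=dict(initial_simplex=[q,q+[.015,0,0],q+[0,.015,0],q+[0,0,.15]],xatol=1e-4,fatol=.5))
        if b is None or r.fun<b.fun:b=r
    return b
E
python3 - <<'E'
from fit import *
ctrl.get_image("top");ctrl.get_image("side")
for name,p0 in (("blue_logger",[.625,.035,-.45]),("orange_logger",[.604,-.233,.2])):
    ms={}
    for n in ("top","side"):
        want=proj(n,[p0[0],p0[1],.032])[0]; best=None
        for r in ctrl.cut_out(n,name):
            l,t,w,h=r['rect']; d=np.hypot(l+w/2-want[0],t+h/2-want[1])
            if best is None or d<best[0]: best=(d,r)
        print(name,n,want.round(),round(best[0],1),best[1]['rect'],best[1]['pixels'].sum())
        if best[0]<12: ms[n]=best[1]['pixels'].astype(float)
    for k in (list(ms),*[[m] for m in ms]):
        b=fit({m:ms[m] for m in k},p0); print(k,b.x.round(4),b.fun)
E
```

```text
blue_logger top [275. 201.] 2.0 [247.2, 183.2, 57.5, 39.7] 1188
blue_logger side [319. 179.] 2.2 [306.3, 160.3, 23.1, 40.7] 621
['top', 'side'] [ 0.6247  0.0337 -1.9887] 115.54509803921567
['top'] [ 0.6247  0.0338 -1.989 ] 68.32549019607842
['side'] [ 0.6781  0.0591 -0.3404] 732.443137254902
orange_logger top [374. 216.] 1.6 [344.1, 195.4, 56.6, 41.5] 1175
orange_logger side [336. 227.] 1.4 [313.7, 205.1, 47.9, 44.0] 1004
['top', 'side'] [ 0.6044 -0.2313 -1.2399] 168.05098039215687
['top'] [ 0.6042 -0.2316  1.9183] 66.69411764705882
['side'] [ 0.6047 -0.2298 -1.251 ] 94.17254901960783
```

```bash
python3 - <<'E'
from h import *
# triangulate cap top region & centre via both cutouts
def tri(pt,ps):
    Pm=[]
    for n in("top","side"):
        K,Rm,t=cam(n);Pm.append(K@np.c_[Rm,t])
    X=cv2.triangulatePoints(Pm[0],Pm[1],np.float64(pt).reshape(2,1),np.float64(ps).reshape(2,1));return (X[:3]/X[3]).ravel()
for n in("gel_bottle_mid","needle_box_mid","clicker_mid","dropper_mid"):
    out=[]
    for c in("top","side"):
        r=ctrl.cut_out(c,n)
        for q in r[:2]: 
            ys,xs=np.nonzero(q['pixels']); print(n,c,round(q['score'],2),q['rect'],round(xs.mean(),1),round(ys.mean(),1))
        out.append(r[0]['rect'])
    b=out[1]; print(' base from side z=0:',back("side",(b[0]+b[2]/2,b[1]+b[3]-2),0).round(3))
for p in [(72,205),(150,213),(172,140),(60,185),(165,150)]: print(p,back("top",p,0.0).round(3),back("top",p,0.2).round(3))
print(R.from_rotvec(ctrl.get_state()['tool_rot']).as_matrix().round(3))
E
```

```text
gel_bottle_mid top 0.88 [314.7, 130.2, 20.5, 24.9] 326.3 143.7
gel_bottle_mid side 0.93 [374.1, 159.0, 10.5, 49.5] 379.7 185.0
 base from side z=0: [ 0.781 -0.125  0.   ]
needle_box_mid top 0.96 [176.5, 238.2, 29.5, 49.1] 189.7 262.0
needle_box_mid side 0.59 [243.8, 147.8, 29.6, 23.3] 258.7 159.9
 base from side z=0: [0.437 0.215 0.   ]
clicker_mid top 0.72 [317.7, 225.8, 14.1, 17.2] 324.7 233.1
clicker_mid side 0.62 [302.5, 204.7, 12.2, 13.9] 307.7 210.5
 base from side z=0: [ 0.55  -0.124  0.   ]
dropper_mid top 0.78 [439.8, 252.5, 18.1, 17.5] 450.0 261.4
dropper_mid side 0.71 [313.8, 262.5, 14.6, 39.0] 317.6 284.0
dropper_mid side 0.56 [312.9, 201.1, 50.6, 52.4] 336.9 227.1
 base from side z=0: [ 0.503 -0.45   0.   ]
(72, 205) [0.582 0.593 0.   ] [0.546 0.485 0.2  ]
(150, 213) [0.575 0.377 0.   ] [0.541 0.302 0.2  ]
(172, 140) [0.789 0.345 0.   ] [0.721 0.276 0.2  ]
(60, 185) [0.636 0.636 0.   ] [0.592 0.521 0.2  ]
(165, 150) [0.758 0.36  0.   ] [0.695 0.289 0.2  ]
[[-0.969  0.248  0.   ]
 [ 0.248  0.969  0.   ]
 [-0.     0.    -1.   ]]
```

```bash
cat > plan.py <<'E'
from h import *
def frame(hb,th):
    """tool rot: y along horizontal bearing hb (rad), z down, then tilt th about tool x"""
    h=np.array([np.cos(hb),np.sin(hb),0]);k=np.array([0,0,1.]);
    M=np.c_[np.cross(h,-k),h,-k]; return R.from_matrix(M)*R.from_rotvec([th,0,0])
def delta(Rt,p,s=None):
    s=s or ctrl.get_state(); R0=R.from_rotvec(s['tool_rot']); 
    return (R0.inv()*Rt).as_rotvec().round(4), R0.inv().apply(np.array(p)-s['position']).round(4)
def show(s=None):
    s=s or ctrl.get_state(); print('t',round(s['time'],2),'p',s['position'].round(4),'F',s['ft_force'].round(1),'w',round(s['grip_width']*87,1),'q',s['joint_positions'].round(2)); M=R.from_rotvec(s['tool_rot']).as_matrix(); print('y',M[:,1].round(3),'z',M[:,2].round(3))
B=dict(c=np.array([.6247,.0337,.032]),a=np.array([np.cos(1.153),np.sin(1.153),0]),hb=1.153-np.pi/2)
O=dict(c=np.array([.6044,-.2313,.032]),a=np.array([np.cos(-1.24),np.sin(-1.24),0]),hb=-1.24+np.pi/2)
E
python3 - <<'E'
from plan import *
F=frame(B['hb'],0); print(delta(F,[.38,.28,.30]),delta(F,[.38,.28,.30])[0])
G=frame(B['hb'],np.radians(22)); d=G.apply([0,0,1]); pre=B['c']+.005*B['a']-.006*d-.10*d; print(pre,delta(F,pre))
E
```

```text
(array([ 0.    , -0.    ,  1.7378]), array([-0.2986, -0.2845, -0.0634])) [ 0.     -0.      1.7378]
[0.66302154 0.02215839 0.13028149] (array([ 0.    , -0.    ,  1.7378]), array([-0.6368, -0.464 ,  0.1063]))
```

>>> step_arm(plan=[[[0, 0, 1.738], [-0.299, -0.285, -0.063], 0], [[0, 0, 1.738], [-0.299, -0.285, -0.063], 0], [[0, 0, 1.738], [-0.299, -0.285, -0.063], 0], [[0, 0, 1.738], [-0.299, -0.285, -0.063], 0], [[0, 0, 1.738], [-0.299, -0.285, -0.063], 0], [[0, 0, 1.738], [-0.299, -0.285, -0.063], 0], [[0, 0, 1.738], [-0.299, -0.285, -0.063], 0], [[0, 0, 1.738], [-0.637, -0.464, 0.0], 62], [[0, 0, 1.738], [-0.637, -0.464, 0.0], 62], [[0, 0, 1.738], [-0.637, -0.464, 0.0], 62]], squeeze=30)

```text
time: 2.55
position: [0.5184, 0.1537, 0.2694]
tool_rot: [-2.636, -1.709, -0.003]
ft_force: [1.1, 0.7, -0.0]
grip_width: 0.787
```

```bash
python3 - <<'E'
from plan import *
show()
G=frame(B['hb'],np.radians(22)); d=G.apply([0,0,1]); pre=B['c']+.005*B['a']-.006*d-.10*d; print(pre,delta(G,pre+[0,0,.05]))
E
```

```text
t 2.55 p [0.5184 0.1537 0.2694] F [ 1.1  0.7 -0. ] w 68.5 q [-0.78  0.07  0.47  1.69 -0.03  1.39 -0.73]
y [ 0.913 -0.408  0.001] z [ 0.001  0.001 -1.   ]
[0.66302154 0.02215839 0.13028149] (array([ 0.3847, -0.002 , -0.0021]), array([-0.0612,  0.1856,  0.0891]))
```

>>> step_arm(plan=[[[0.385, 0, 0], [-0.061, 0.186, 0.05], 62], [[0.385, 0, 0], [-0.061, 0.186, 0.05], 62], [[0.385, 0, 0], [-0.061, 0.186, 0.05], 62], [[0.385, 0, 0], [-0.061, 0.186, 0.089], 62], [[0.385, 0, 0], [-0.061, 0.186, 0.089], 62], [[0.385, 0, 0], [-0.061, 0.186, 0.089], 62], [[0.385, 0, 0], [-0.061, 0.186, 0.089], 62], [[0.385, 0, 0], [-0.061, 0.186, 0.089], 62], [[0.385, 0, 0], [-0.061, 0.186, 0.089], 62], [[0.385, 0, 0], [-0.061, 0.186, 0.089], 62]])

```text
time: 3.8
position: [0.6624, 0.024, 0.1806]
tool_rot: [-2.35, -1.529, 0.297]
ft_force: [-0.5, -0.8, -0.9]
grip_width: 0.753
```

```bash
python3 - <<'E'
from plan import *
show()
G=frame(B['hb'],np.radians(22)); d=G.apply([0,0,1]); g=B['c']+.005*B['a']-.006*d; print(g,delta(G,g-.06*d),delta(G,g))
for n in("wrist","side"): cv2.imwrite(f"pics/{n}1.png",ctrl.get_image(n)[:,:,::-1])
C=cam("wrist")
print(proj("wrist",[B['c'],B['c']+.07*B['a'],B['c']-.07*B['a']]))
S=cv2.imread('pics/side1.png');a=cv2.resize(S[120:240,230:430],None,fx=4,fy=4,interpolation=cv2.INTER_CUBIC);cv2.imwrite('pics/s1c.png',a)
E
```

```text
t 3.8 p [0.6624 0.024  0.1806] F [-0.5 -0.8 -0.9] w 65.5 q [-0.33  0.71  0.59  1.16 -0.45  1.75 -0.21]
y [ 0.847 -0.376 -0.375] z [-0.343  0.153 -0.927]
[0.62878305 0.03735795 0.0375631 ] (array([-0.0006, -0.0005,  0.0003]), array([-0.0014,  0.0201,  0.0861])) (array([-0.0006, -0.0005,  0.0003]), array([-0.0015,  0.0202,  0.1461]))
[[342.22385347 196.89632018]
 [343.44275923 116.97785369]
 [341.13353639 268.38377396]]
```

View pics/wrist1.png

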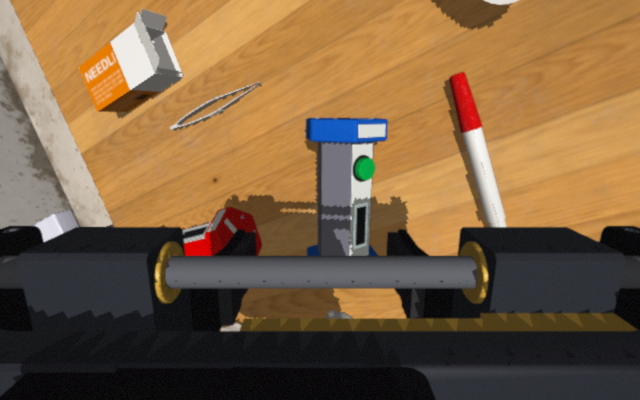

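View pics/s1c.png

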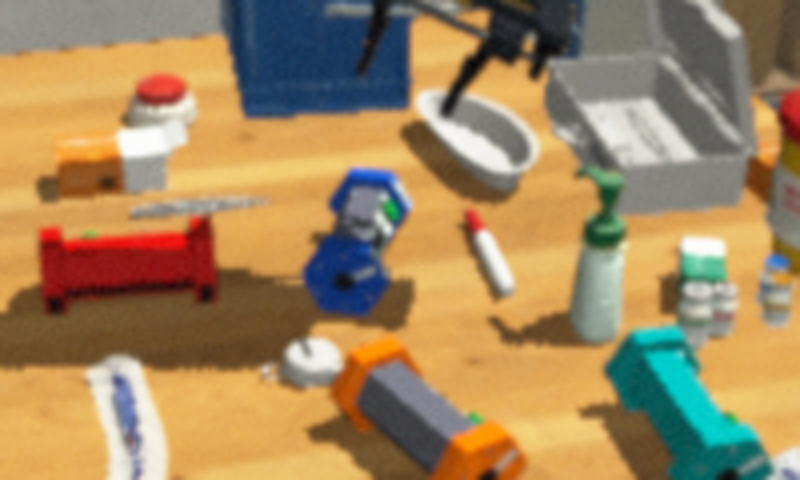

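>>> step_arm(plan=[[[0, 0, 0], [-0.001, 0.02, 0.03], 62], [[0, 0, 0], [-0.001, 0.02, 0.06], 62], [[0, 0, 0], [-0.001, 0.02, 0.086], 62], [[0, 0, 0], [-0.001, 0.02, 0.105], 62], [[0, 0, 0], [-0.001, 0.02, 0.125], 62], [[0, 0, 0], [-0.001, 0.02, 0.137], 62], [[0, 0, 0], [-0.001, 0.02, 0.146], 62], [[0, 0, 0], [-0.001, 0.02, 0.146], 62], [[0, 0, 0], [-0.001, 0.02, 0.146], 62], [[0, 0, 0], [-0.001, 0.02, 0.146], 62]])

```text
time: 5.15
position: [0.6294, 0.0373, 0.0379]
tool_rot: [-2.351, -1.529, 0.296]
ft_force: [0.5, -0.3, -0.2]
grip_width: 0.755
```

```bash
python3 - <<'E'
from plan import *
show()
for n in("wrist","side","top"): cv2.imwrite(f"pics/{n}2.png",ctrl.get_image(n)[:,:,::-1])
S=cv2.imread('pics/side2.png');a=cv2.resize(S[120:240,230:430],None,fx=4,fy=4,interpolation=cv2.INTER_CUBIC)
cv2.imwrite('pics/s2c.png',a)
E
```

```text
t 5.15 p [0.6294 0.0373 0.0379] F [ 0.5 -0.3 -0.2] w 65.7 q [-0.37  0.76  0.55  1.39 -0.48  1.49 -0.16]
y [ 0.847 -0.376 -0.374] z [-0.342  0.152 -0.927]
```

View pics/s2c.png

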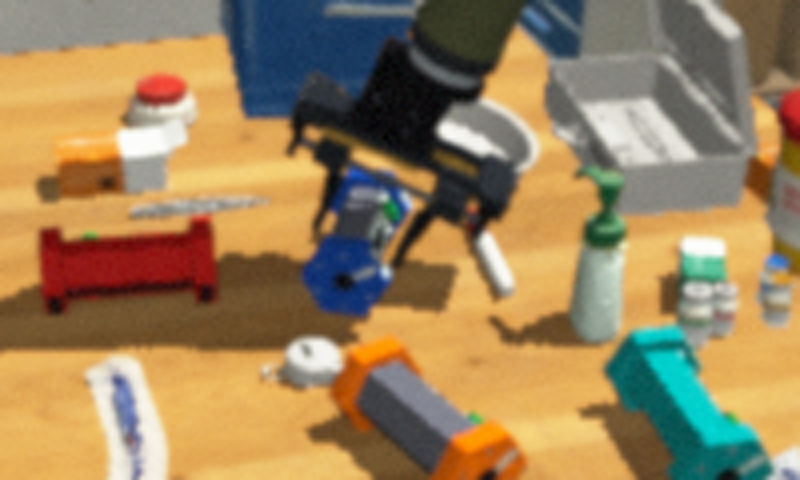

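View pics/wrist2.png

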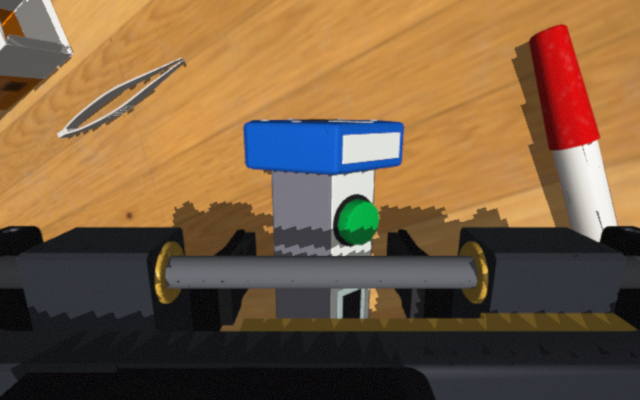

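>>> step_arm(plan=[[[0, 0, 0], [0, 0, 0], 100], [[0, 0, 0], [0, 0, 0], 120], [[0, 0, 0], [0, 0, 0], 160], [[0, 0, 0], [0, 0, 0], 160], [[0, 0, 0], [0, 0, 0], 160], [[0, 0, 0], [0, 0, 0], 160], [[0, 0, 0], [0, -0.004, -0.01], 160], [[0, 0, 0], [0, -0.008, -0.02], 160], [[0, 0, 0], [0, -0.016, -0.04], 160], [[0, 0, 0], [0, -0.016, -0.04], 160]])

```text
time: 6.55
position: [0.6308, 0.0372, 0.0833]
tool_rot: [-2.353, -1.53, 0.292]
ft_force: [-0.1, -0.4, -1.6]
grip_width: 0.527
```

```bash
python3 - <<'E'
from plan import *
show()
for n in("wrist","side"): cv2.imwrite(f"pics/{n}3.png",ctrl.get_image(n)[:,:,::-1])
S=cv2.imread('pics/side3.png');a=cv2.resize(S[120:240,230:430],None,fx=4,fy=4,interpolation=cv2.INTER_CUBIC)
cv2.imwrite('pics/s3c.png',a)
E
```

```text
t 6.55 p [0.6308 0.0372 0.0833] F [-0.1 -0.4 -1.6] w 45.8 q [-0.38  0.71  0.57  1.36 -0.46  1.55 -0.18]
y [ 0.849 -0.376 -0.371] z [-0.338  0.153 -0.929]
```

View pics/s3c.png

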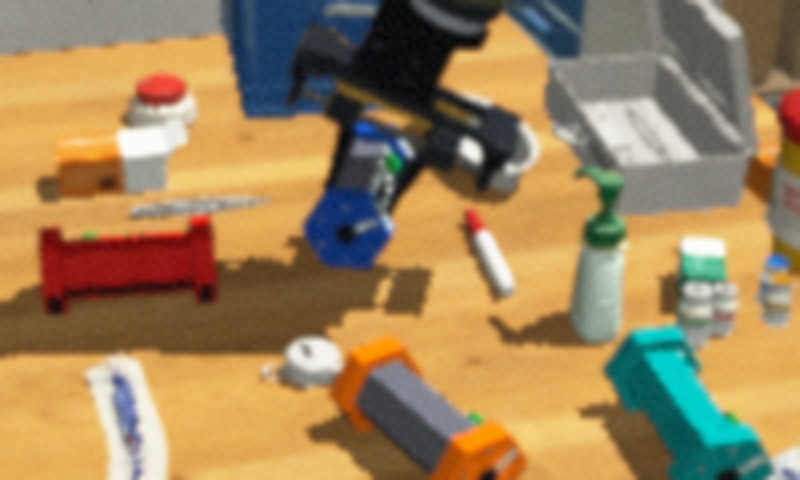

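View pics/wrist3.png

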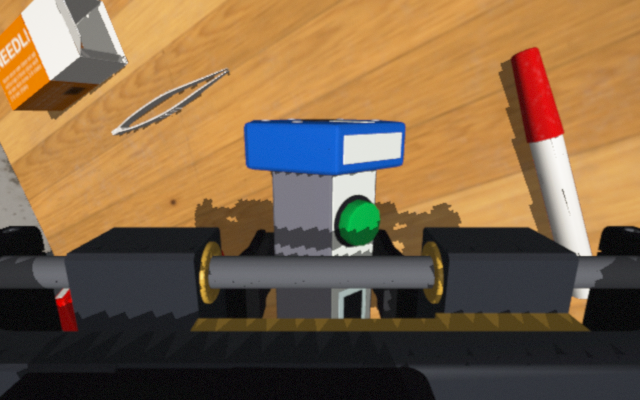

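```bash
python3 - <<'E'
from plan import *
G=frame(B['hb'],np.radians(-33)); d=G.apply([0,0,1]); 
for z in (.11,.045,.034):
    C=np.array([.649,.051,z]); p=C+.005*B['a']-.006*d; print(z,p.round(4),delta(G,p))
E
```

```text
0.11 [0.648  0.0569 0.115 ] (array([-9.597e-01, -7.000e-04, -3.000e-04]), array([ 0.0254, -0.0043, -0.035 ]))
0.045 [0.648  0.0569 0.05  ] (array([-9.597e-01, -7.000e-04, -3.000e-04]), array([0.0254, 0.0201, 0.0253]))
0.034 [0.648  0.0569 0.039 ] (array([-9.597e-01, -7.000e-04, -3.000e-04]), array([0.0254, 0.0242, 0.0355]))
```

>>> step_arm(plan=[[[-0.16, 0, 0], [0.005, -0.001, -0.02], 160], [[-0.32, 0, 0], [0.01, -0.002, -0.035], 160], [[-0.48, 0, 0], [0.015, -0.003, -0.035], 160], [[-0.64, 0, 0], [0.02, -0.004, -0.035], 160], [[-0.8, 0, 0], [0.025, -0.004, -0.035], 160], [[-0.96, 0, 0], [0.025, -0.004, -0.035], 160], [[-0.96, 0, 0], [0.025, -0.004, -0.035], 160], [[-0.96, 0, 0], [0.025, -0.004, -0.035], 160], [[-0.96, 0, 0], [0.025, -0.004, -0.035], 160], [[-0.96, 0, 0], [0.025, -0.004, -0.035], 160]])

```text
time: 7.9
position: [0.649, 0.0544, 0.1152]
tool_rot: [2.205, 1.427, 0.423]
ft_force: [0.0, -0.5, -2.0]
grip_width: 0.524
```

```bash
python3 - <<'E'
from plan import *
show()
for n in("wrist","side"): cv2.imwrite(f"pics/{n}4.png",ctrl.get_image(n)[:,:,::-1])
S=cv2.imread('pics/side4.png');a=cv2.resize(S[100:220,230:430],None,fx=4,fy=4,interpolation=cv2.INTER_CUBIC)
cv2.imwrite('pics/s4c.png',a)
G=frame(B['hb'],np.radians(-33)); d=G.apply([0,0,1]); 
for z in (.11,.045,.034):
    C=np.array([.649,.051,z]); p=C+.005*B['a']-.006*d; print(z,p.round(4),delta(G,p))
E
```

```text
t 7.9 p [0.649  0.0544 0.1152] F [ 0.  -0.5 -2. ] w 45.6 q [-1.19  0.23  0.95  2.06  0.37  0.53 -1.  ]
y [ 0.765 -0.344  0.544] z [ 0.497 -0.222 -0.839]
0.11 [0.648  0.0569 0.115 ] (array([-0.0006,  0.0013, -0.0024]), array([ 0.0016, -0.0008, -0.0009]))
0.045 [0.648  0.0569 0.05  ] (array([-0.0006,  0.0013, -0.0024]), array([ 0.0016, -0.0362,  0.0537]))
0.034 [0.648  0.0569 0.039 ] (array([-0.0006,  0.0013, -0.0024]), array([ 0.0016, -0.0422,  0.0629]))
```

View pics/s4c.png

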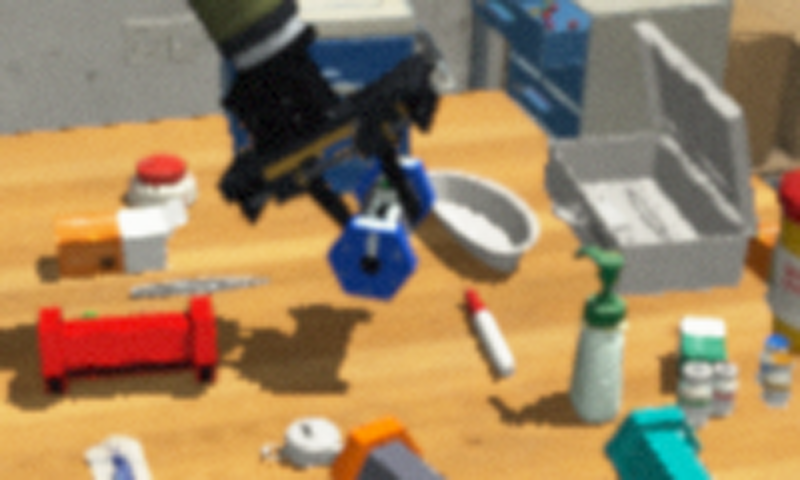

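View pics/wrist4.png

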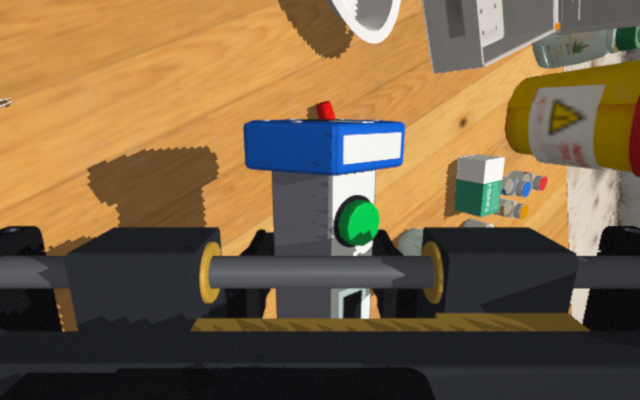

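>>> step_arm(plan=[[[0, 0, 0], [0.001, -0.01, 0.015], 160], [[0, 0, 0], [0.001, -0.02, 0.03], 160], [[0, 0, 0], [0.001, -0.03, 0.045], 160], [[0, 0, 0], [0.001, -0.036, 0.054], 160], [[0, 0, 0], [0.001, -0.039, 0.058], 160], [[0, 0, 0], [0.001, -0.041, 0.06], 160], [[0, 0, 0], [0.001, -0.042, 0.062], 160], [[0, 0, 0], [0.001, -0.042, 0.063], 160], [[0, 0, 0], [0.001, -0.042, 0.063], 160], [[0, 0, 0], [0.001, -0.042, 0.063], 160]])

```text
time: 9.25
position: [0.6474, 0.0579, 0.0388]
tool_rot: [2.203, 1.432, 0.424]
ft_force: [0.3, -0.7, -2.5]
grip_width: 0.526
```

```bash
python3 - <<'E'
from plan import *
show()
for n in("side",): cv2.imwrite(f"pics/{n}5.png",ctrl.get_image(n)[:,:,::-1])
S=cv2.imread('pics/side5.png');a=cv2.resize(S[120:220,260:380],None,fx=6,fy=6,interpolation=cv2.INTER_CUBIC)
cv2.imwrite('pics/s5c.png',a)
E
```

```text
t 9.25 p [0.6474 0.0579 0.0388] F [ 0.3 -0.7 -2.5] w 45.8 q [-1.1   0.38  0.86  2.11  0.27  0.36 -0.99]
y [ 0.767 -0.341  0.544] z [ 0.497 -0.22  -0.839]
```

View pics/s5c.png

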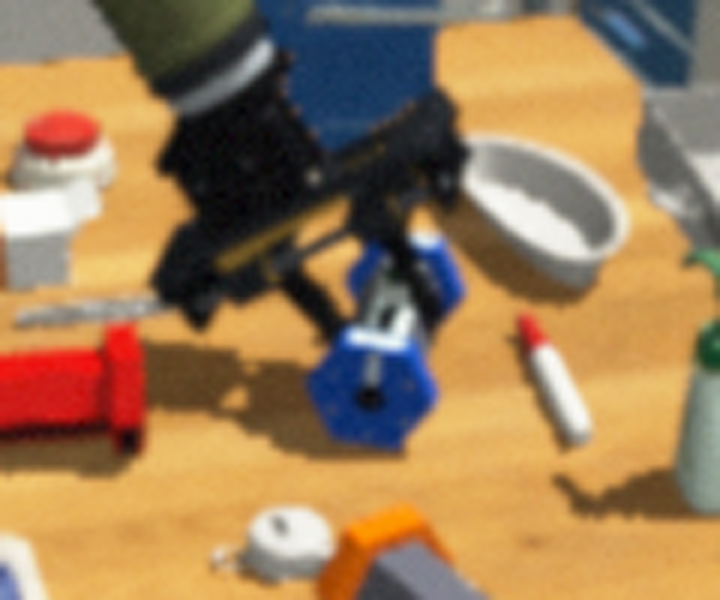

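>>> step_arm(plan=[[[0, 0, 0], [0, -0.001, 0.0015], 160], [[0, 0, 0], [0, -0.001, 0.0015], 140], [[0, 0, 0], [0, -0.001, 0.0015], 110], [[0, 0, 0], [0, -0.001, 0.0015], 102], [[0, 0, 0], [0, -0.001, 0.0015], 98], [[0, 0, 0], [0, -0.001, 0.0015], 98], [[0, 0, 0], [0, -0.001, 0.0015], 98], [[0, 0, 0], [0, -0.001, -0.005], 96], [[0, 0, 0], [0, -0.001, -0.015], 90], [[0, 0, 0], [0, -0.001, -0.03], 80]])

```text
time: 10.55
position: [0.6312, 0.0647, 0.0638]
tool_rot: [2.203, 1.432, 0.423]
ft_force: [-0.3, -0.7, -0.1]
grip_width: 0.67
```

```bash
python3 - <<'E'
from plan import *
show()
for n in("side","wrist"): cv2.imwrite(f"pics/{n}6.png",ctrl.get_image(n)[:,:,::-1])
S=cv2.imread('pics/side6.png');a=cv2.resize(S[120:220,260:380],None,fx=6,fy=6,interpolation=cv2.INTER_CUBIC)
cv2.imwrite('pics/s6c.png',a)
E
```

```text
t 10.55 p [0.6312 0.0647 0.0638] F [-0.3 -0.7 -0.1] w 58.3 q [-1.21  0.31  0.95  2.13  0.33  0.42 -1.04]
y [ 0.767 -0.341  0.544] z [ 0.497 -0.221 -0.839]
```

View pics/s6c.png

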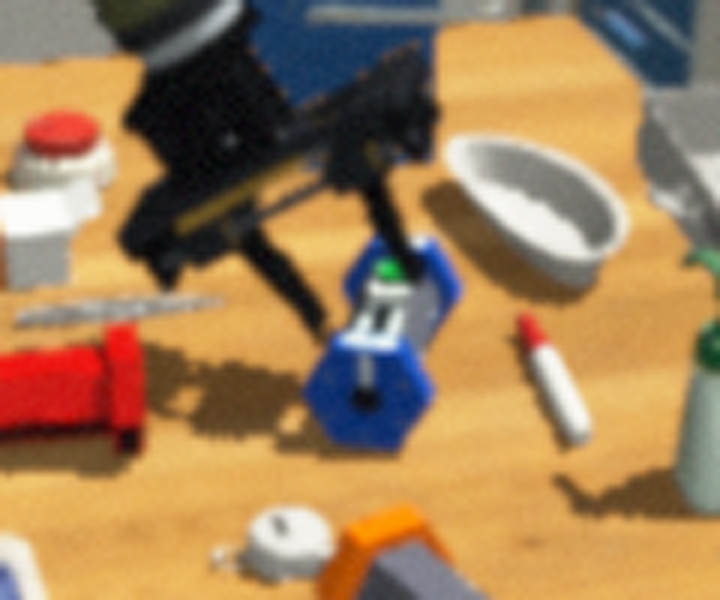

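View pics/wrist6.png

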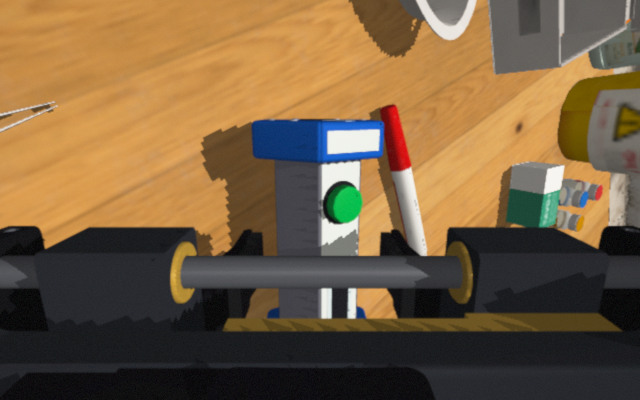

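```bash
python3 - <<'E'
from plan import *
print(delta(frame(0,0),[.58,-.08,.24]))
E
```

```text
(array([ 0.5677,  0.1175, -0.4059]), array([-0.1539,  0.1055, -0.1412]))
```

>>> step_arm(plan=[[[0, 0, 0], [0, 0, -0.05], 80], [[0, 0, 0], [0, 0, -0.1], 80], [[0.19, 0.04, -0.135], [-0.04, 0.03, -0.12], 80], [[0.38, 0.08, -0.27], [-0.08, 0.06, -0.13], 85], [[0.568, 0.118, -0.406], [-0.12, 0.08, -0.141], 85], [[0.568, 0.118, -0.406], [-0.154, 0.106, -0.141], 85], [[0.568, 0.118, -0.406], [-0.154, 0.106, -0.141], 85], [[0.568, 0.118, -0.406], [-0.154, 0.106, -0.141], 85], [[0.568, 0.118, -0.406], [-0.154, 0.106, -0.141], 85], [[0.568, 0.118, -0.406], [-0.154, 0.106, -0.141], 85]])

```text
time: 11.9
position: [0.5799, -0.0812, 0.2387]
tool_rot: [2.225, 2.217, -0.005]
ft_force: [-0.2, 1.0, -1.5]
grip_width: 0.669
```

```bash
python3 - <<'E'
from plan import *
show()
G=frame(O['hb'],np.radians(26)); d=G.apply([0,0,1]); g=O['c']+.005*O['a']-.006*d; print(delta(G,g-.11*d+[0,0,.02]))
E
```

```text
t 11.9 p [ 0.5799 -0.0812  0.2387] F [-0.2  1.  -1.5] w 58.2 q [-0.84  0.32  1.14  1.64 -0.3   1.37  0.34]
y [ 1.    -0.004 -0.002] z [-0.002 -0.003 -1.   ]
(array([ 0.447 , -0.0737, -0.329 ]), array([-0.1378,  0.0749,  0.0826]))
```

>>> step_arm(plan=[[[0.15, -0.02, -0.11], [-0.05, 0.025, 0.0], 85], [[0.3, -0.05, -0.22], [-0.09, 0.05, 0.02], 85], [[0.447, -0.074, -0.329], [-0.138, 0.075, 0.04], 85], [[0.447, -0.074, -0.329], [-0.138, 0.075, 0.083], 85], [[0.447, -0.074, -0.329], [-0.138, 0.075, 0.083], 85], [[0.447, -0.074, -0.329], [-0.138, 0.075, 0.083], 85], [[0.447, -0.074, -0.329], [-0.138, 0.075, 0.083], 85], [[0.447, -0.074, -0.329], [-0.138, 0.075, 0.083], 85], [[0.447, -0.074, -0.329], [-0.138, 0.075, 0.083], 85], [[0.447, -0.074, -0.329], [-0.138, 0.075, 0.083], 85]])

```text
time: 13.15
position: [0.655, -0.2192, 0.1566]
tool_rot: [-1.642, -2.306, 0.531]
ft_force: [0.8, 0.4, -0.0]
grip_width: 0.669
```

```bash
python3 - <<'E'
from plan import *
show()
G=frame(O['hb'],np.radians(26)); d=G.apply([0,0,1]); g=O['c']+.005*O['a']-.006*d; print(delta(G,g-.06*d),delta(G,g))
for n in("side","wrist"): cv2.imwrite(f"pics/{n}7.png",ctrl.get_image(n)[:,:,::-1])
S=cv2.imread('pics/side7.png');a=cv2.resize(S[120:270,250:450],None,fx=4,fy=4,interpolation=cv2.INTER_CUBIC)
cv2.imwrite('pics/s7c.png',a)
a=O['a'];print(proj("wrist",[O['c'],O['c']+.07*a,O['c']-.07*a]))
E
```

```text
t 13.15 p [ 0.655  -0.2192  0.1566] F [ 0.8  0.4 -0. ] w 58.2 q [-0.27  0.91  0.91  1.07 -0.34  1.74  0.84]
y [ 0.85   0.294 -0.437] z [-0.414 -0.143 -0.899]
(array([0.0011, 0.0006, 0.0024]), array([0.    , 0.008 , 0.0686])) (array([0.0011, 0.0006, 0.0024]), array([0.    , 0.0079, 0.1286]))
[[329.56803615 187.68098731]
 [328.91655346 264.32735498]
 [330.30223328 101.30333687]]
```

View pics/s7c.png

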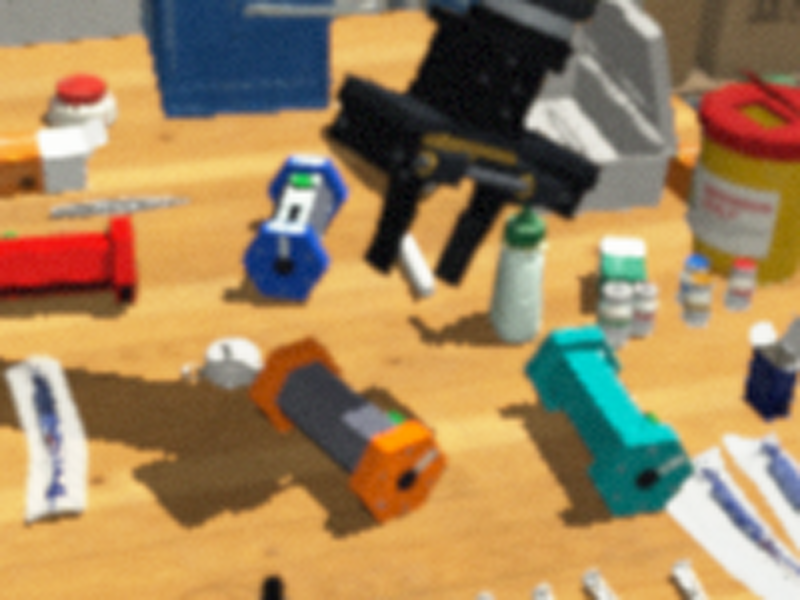

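View pics/wrist7.png

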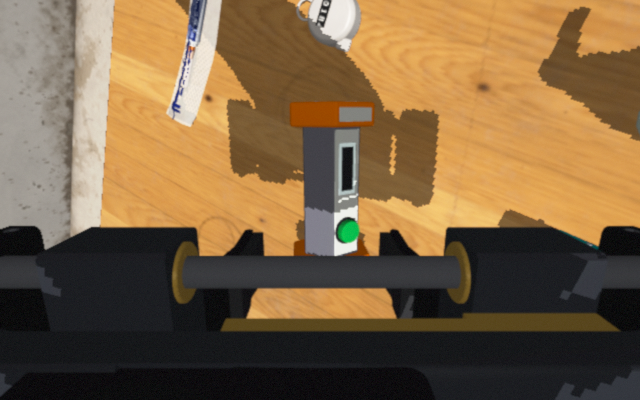

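>>> step_arm(plan=[[[0, 0, 0], [0, 0.008, 0.02], 85], [[0, 0, 0], [0, 0.008, 0.045], 85], [[0, 0, 0], [0, 0.008, 0.068], 85], [[0, 0, 0], [0, 0.008, 0.09], 85], [[0, 0, 0], [0, 0.008, 0.108], 85], [[0, 0, 0], [0, 0.008, 0.12], 85], [[0, 0, 0], [0, 0.008, 0.128], 85], [[0, 0, 0], [0, 0.008, 0.128], 85], [[0, 0, 0], [0, 0.008, 0.128], 85], [[0, 0, 0], [0, 0.008, 0.128], 85]])

```text
time: 14.5
position: [0.6094, -0.2352, 0.0383]
tool_rot: [-1.642, -2.307, 0.531]
ft_force: [0.8, 0.7, -0.0]
grip_width: 0.668
```

```bash
python3 - <<'E'
from plan import *
show()
for n in("side","wrist","top"): cv2.imwrite(f"pics/{n}8.png",ctrl.get_image(n)[:,:,::-1])
S=cv2.imread('pics/side8.png');a=cv2.resize(S[120:270,250:450],None,fx=4,fy=4,interpolation=cv2.INTER_CUBIC)
cv2.imwrite('pics/s8c.png',a)
E
```

```text
t 14.5 p [ 0.6094 -0.2352  0.0383] F [ 0.8  0.7 -0. ] w 58.1 q [-0.31  0.94  0.89  1.31 -0.36  1.5   0.87]
y [ 0.85   0.295 -0.437] z [-0.413 -0.143 -0.9  ]
```

View pics/s8c.png

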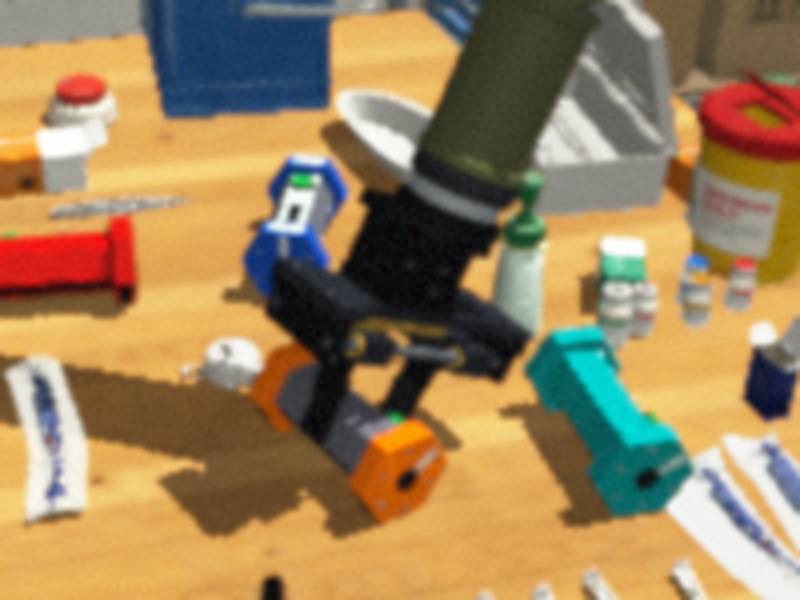

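View pics/wrist8.png

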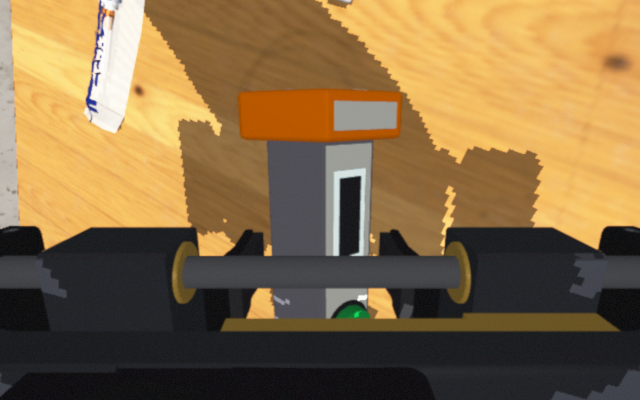

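View pics/top8.png

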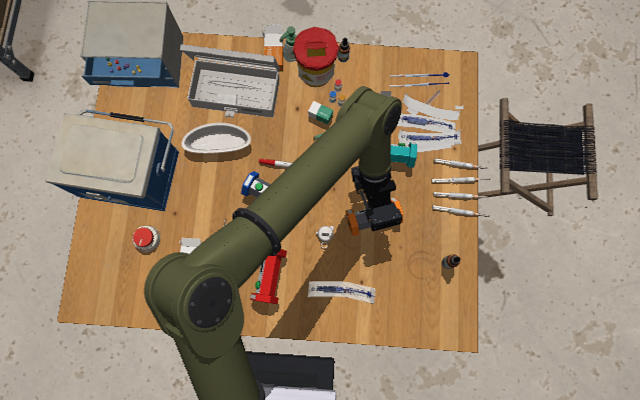

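>>> step_arm(plan=[[[0, 0, 0], [0, 0, 0], 100], [[0, 0, 0], [0, 0, 0], 120], [[0, 0, 0], [0, 0, 0], 160], [[0, 0, 0], [0, 0, 0], 160], [[0, 0, 0], [0, 0, 0], 160], [[0, 0, 0], [0, 0, 0], 160], [[0, 0, 0], [0, -0.005, -0.01], 160], [[0, 0, 0], [0, -0.01, -0.02], 160], [[0, 0, 0], [0, -0.02, -0.04], 160], [[0, 0, 0], [0, -0.03, -0.06], 160]])

```text
time: 15.9
position: [0.6085, -0.2355, 0.1068]
tool_rot: [-1.642, -2.307, 0.531]
ft_force: [-0.4, -0.5, -1.5]
grip_width: 0.51
```

```bash
python3 - <<'E'
from plan import *
show()
for n in("side",): cv2.imwrite(f"pics/{n}9.png",ctrl.get_image(n)[:,:,::-1])
S=cv2.imread('pics/side9.png');a=cv2.resize(S[120:270,250:450],None,fx=4,fy=4,interpolation=cv2.INTER_CUBIC)
cv2.imwrite('pics/s9c.png',a)
G=frame(O['hb'],np.radians(-31)); d=G.apply([0,0,1]); 
for z in (.11,.034):
    C=O['c']*[1,1,0]+[0,0,z]; p=C+.005*O['a']-.006*d; print(z,p.round(4),delta(G,p))
E
```

```text
t 15.9 p [ 0.6085 -0.2355  0.1068] F [-0.4 -0.5 -1.5] w 44.3 q [-0.32  0.87  0.92  1.27 -0.33  1.6   0.88]
y [ 0.85   0.294 -0.437] z [-0.413 -0.143 -0.9  ]
0.11 [ 0.6031 -0.237   0.1151] (array([-0.9903,  0.0032,  0.0031]), array([ 0.0016, -0.0077, -0.0015]))
0.034 [ 0.6031 -0.237   0.0391] (array([-0.9903,  0.0032,  0.0031]), array([0.0019, 0.0253, 0.0669]))
```

View pics/s9c.png

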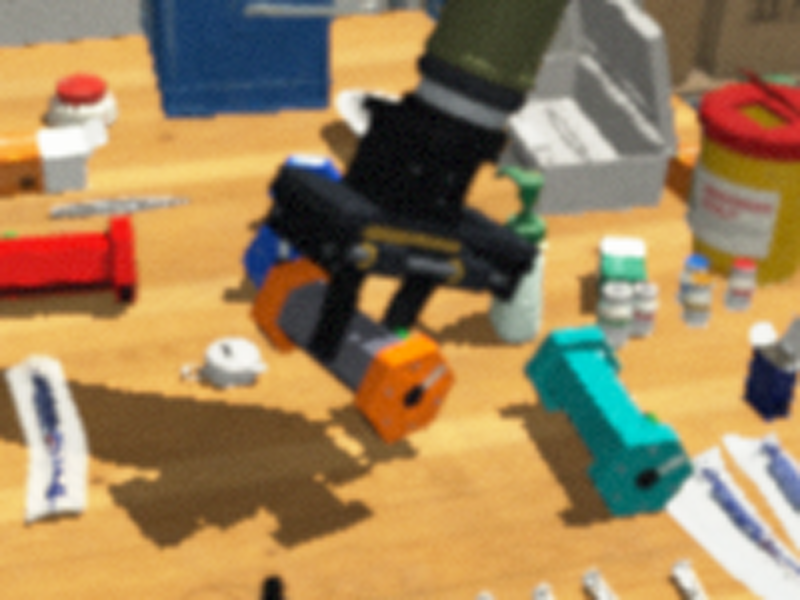

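>>> step_arm(plan=[[[-0.16, 0, 0], [0.001, -0.005, -0.015], 160], [[-0.32, 0, 0], [0.001, -0.008, -0.015], 160], [[-0.48, 0, 0], [0.002, -0.008, -0.01], 160], [[-0.64, 0, 0], [0.002, -0.008, -0.005], 160], [[-0.8, 0, 0.001], [0.002, -0.008, -0.002], 160], [[-0.975, 0.003, 0.003], [0.002, -0.008, -0.002], 160], [[-0.975, 0.003, 0.003], [0.002, -0.008, -0.002], 160], [[-0.975, 0.003, 0.003], [0.002, -0.008, -0.002], 160], [[-0.975, 0.003, 0.003], [0.002, -0.008, -0.002], 160], [[-0.975, 0.003, 0.003], [0.002, -0.008, -0.002], 160]])

```text
time: 17.2
position: [0.603, -0.2346, 0.1103]
tool_rot: [1.612, 2.263, 0.605]
ft_force: [0.4, 0.9, -2.0]
grip_width: 0.508
```

```bash
python3 - <<'E'
from plan import *
show()
for n in("side","wrist"): cv2.imwrite(f"pics/{n}10.png",ctrl.get_image(n)[:,:,::-1])
S=cv2.imread('pics/side10.png');a=cv2.resize(S[120:270,250:450],None,fx=4,fy=4,interpolation=cv2.INTER_CUBIC)
cv2.imwrite('pics/s10c.png',a)
G=frame(O['hb'],np.radians(-30)); d=G.apply([0,0,1]); 
for z in (.11,.033):
    C=O['c']*[1,1,0]+[0,0,z]; p=C+.005*O['a']-.006*d; print(z,p.round(4),delta(G,p))
E
```

```text
t 17.2 p [ 0.603  -0.2346  0.1103] F [ 0.4  0.9 -2. ] w 44.2 q [-0.18  0.28  0.82  1.97 -0.88  0.84  1.49]
y [0.82  0.283 0.498] z [ 0.469  0.165 -0.867]
0.11 [ 0.6032 -0.237   0.1152] (array([-0.0027, -0.0034, -0.    ]), array([-0.0022,  0.0028, -0.0044]))
0.033 [ 0.6032 -0.237   0.0382] (array([-0.0027, -0.0034, -0.    ]), array([-0.0025, -0.0356,  0.0624]))
```

View pics/s10c.png

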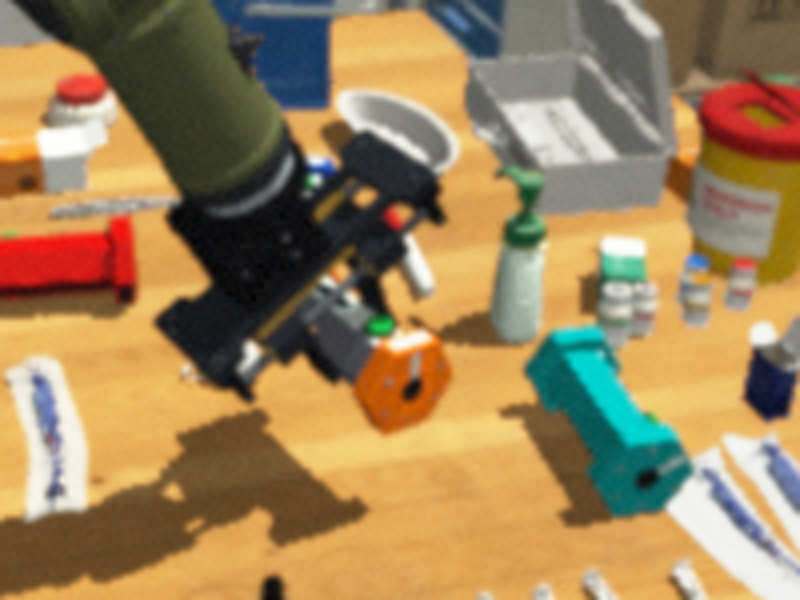

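View pics/wrist10.png

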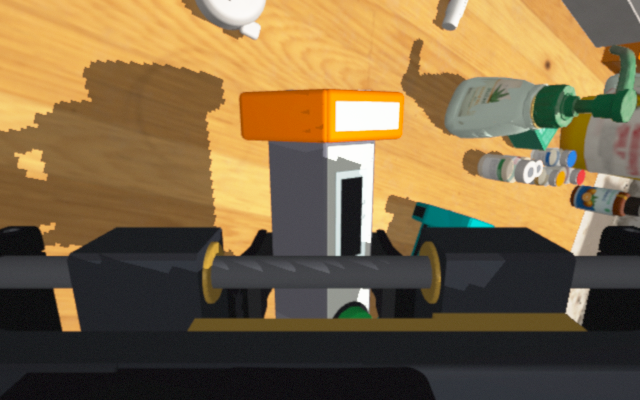

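>>> step_arm(plan=[[[0, 0, 0], [-0.002, -0.009, 0.015], 160], [[0, 0, 0], [-0.002, -0.018, 0.03], 160], [[0, 0, 0], [-0.002, -0.026, 0.045], 160], [[0, 0, 0], [-0.002, -0.031, 0.054], 160], [[0, 0, 0], [-0.002, -0.033, 0.058], 160], [[0, 0, 0], [-0.002, -0.034, 0.06], 160], [[0, 0, 0], [-0.002, -0.035, 0.061], 160], [[0, 0, 0], [-0.002, -0.035, 0.062], 160], [[0, 0, 0], [-0.002, -0.035, 0.062], 160], [[0, 0, 0], [-0.002, -0.035, 0.062], 160]])

```text
time: 18.55
position: [0.6028, -0.237, 0.039]
tool_rot: [1.615, 2.26, 0.607]
ft_force: [-0.3, 0.7, -2.0]
grip_width: 0.51
```

```bash
python3 - <<'E'
from plan import *
show()
for n in("side",): cv2.imwrite(f"pics/{n}11.png",ctrl.get_image(n)[:,:,::-1])
S=cv2.imread('pics/side11.png');a=cv2.resize(S[150:250,270:390],None,fx=6,fy=6,interpolation=cv2.INTER_CUBIC)
cv2.imwrite('pics/s11c.png',a)
E
```

```text
t 18.55 p [ 0.6028 -0.237   0.039 ] F [-0.3  0.7 -2. ] w 44.4 q [-0.09  0.4   0.74  2.01 -1.07  0.78  1.67]
y [0.82  0.28  0.499] z [ 0.471  0.165 -0.867]
```

View pics/s11c.png

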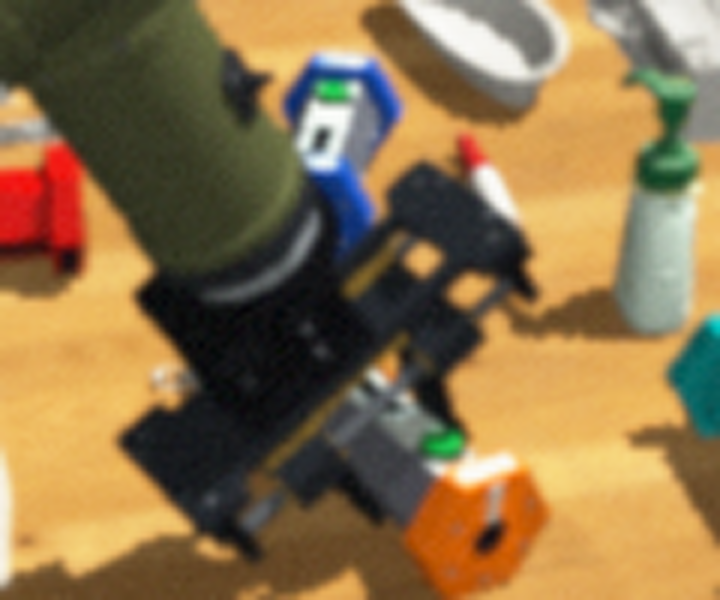

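>>> step_arm(plan=[[[0, 0, 0], [0, -0.001, 0.0015], 160], [[0, 0, 0], [0, -0.001, 0.002], 160], [[0, 0, 0], [0, -0.001, 0.002], 140], [[0, 0, 0], [0, -0.001, 0.002], 120], [[0, 0, 0], [0, -0.001, 0.002], 105], [[0, 0, 0], [0, -0.001, 0.002], 98], [[0, 0, 0], [0, -0.001, 0.002], 98], [[0, 0, 0], [0, -0.001, -0.005], 96], [[0, 0, 0], [0, -0.001, -0.015], 90], [[0, 0, 0], [0, -0.001, -0.03], 80]])

```text
time: 19.85
position: [0.5873, -0.2424, 0.0649]
tool_rot: [1.616, 2.26, 0.606]
ft_force: [0.3, 0.1, 0.7]
grip_width: 0.666
```

```bash
python3 - <<'E'
from plan import *
show()
for n in("side","wrist"): cv2.imwrite(f"pics/{n}12.png",ctrl.get_image(n)[:,:,::-1])
S=cv2.imread('pics/side12.png');a=cv2.resize(S[150:250,270:390],None,fx=6,fy=6,interpolation=cv2.INTER_CUBIC)
cv2.imwrite('pics/s12c.png',a)
print(delta(frame(0.2,0),[.50,-.12,.26]))
E
```

```text
t 19.85 p [ 0.5873 -0.2424  0.0649] F [0.3 0.1 0.7] w 58.0 q [-0.12  0.34  0.78  2.02 -0.99  0.8   1.62]
y [0.821 0.28  0.498] z [ 0.47   0.165 -0.867]
(array([ 0.5235, -0.0353,  0.1254]), array([ 0.1459,  0.0593, -0.189 ]))
```

View pics/s12c.png

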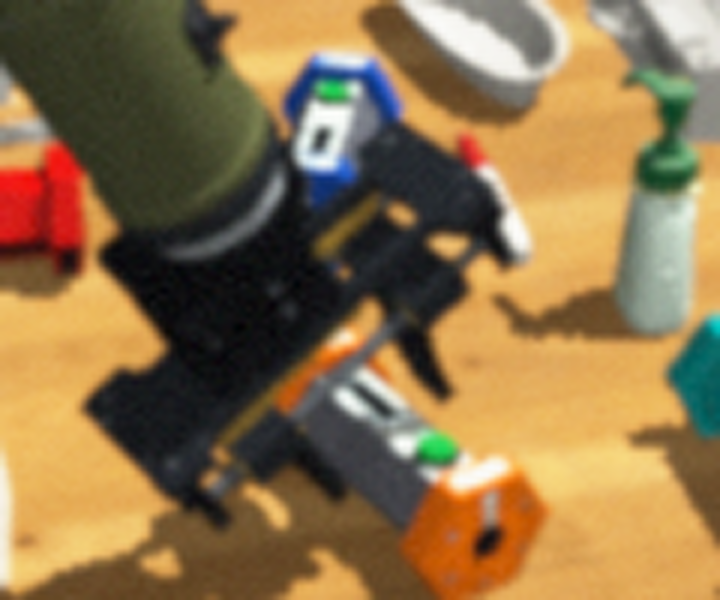

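>>> step_arm(plan=[[[0, 0, 0], [0, 0, -0.05], 80], [[0, 0, 0], [0, 0, -0.1], 80], [[0.17, -0.01, 0.04], [0.03, 0.02, -0.13], 80], [[0.35, -0.02, 0.08], [0.07, 0.04, -0.17], 80], [[0.524, -0.035, 0.125], [0.11, 0.05, -0.189], 150], [[0.524, -0.035, 0.125], [0.146, 0.059, -0.189], 255], [[0.524, -0.035, 0.125], [0.146, 0.059, -0.189], 255], [[0.524, -0.035, 0.125], [0.146, 0.059, -0.189], 255], [[0.524, -0.035, 0.125], [0.146, 0.059, -0.189], 255], [[0.524, -0.035, 0.125], [0.146, 0.059, -0.189], 255]])

```text
time: 21.2
position: [0.4991, -0.1202, 0.2578]
tool_rot: [-1.987, -2.429, 0.002]
ft_force: [-0.5, -0.5, 0.3]
grip_width: 0.089
```

```bash
python3 - <<'E'
from plan import *
show()
T=ctrl.get_image("top");cv2.imwrite("pics/top13.png",T[:,:,::-1])
print(delta(frame(B['hb'],0),[.649,.051,.17]))
a=cv2.resize(T[140:270,230:430,::-1],None,fx=4,fy=4,interpolation=cv2.INTER_CUBIC);cv2.imwrite("pics/t13c.png",a)
E
```

```text
t 21.2 p [ 0.4991 -0.1202  0.2578] F [-0.5 -0.5  0.3] w 7.8 q [-0.58  0.    0.78  1.77 -0.    1.37  0.4 ]
y [ 0.98   0.198 -0.003] z [-0.004  0.002 -1.   ]
(array([-0.004 , -0.0011,  0.6177]), array([0.1377, 0.181 , 0.0875]))
```

View pics/t13c.png

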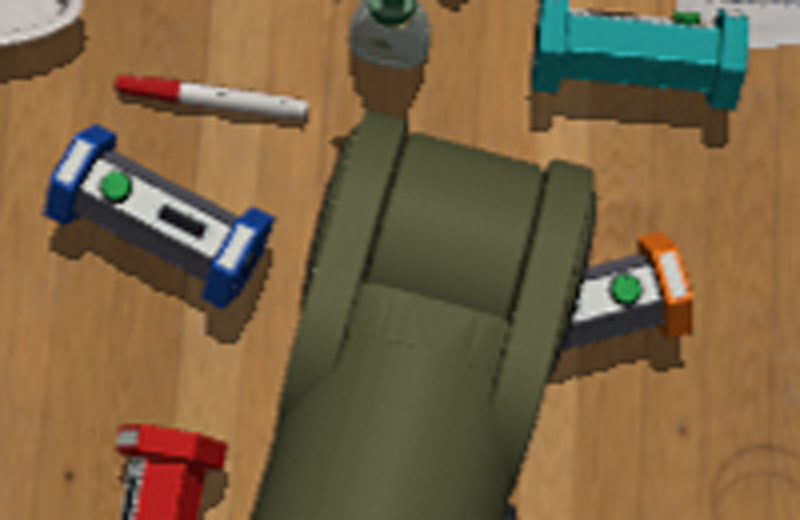

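```bash
cat > key.py <<'E'
from plan import *
def green(n,box):
    im=ctrl.get_image(n); x0,y0,x1,y1=box
    hsv=cv2.cvtColor(im,cv2.COLOR_RGB2HSV); m=cv2.inRange(hsv,(50,120,40),(75,255,255))
    k=np.zeros_like(m);k[y0:y1,x0:x1]=m[y0:y1,x0:x1]
    nn,l,st,ce=cv2.connectedComponentsWithStats(k)
    if nn<2: return None
    i=1+st[1:,4].argmax(); return ce[i],st[i,4]
E
python3 - <<'E'
from key import *
for b in ((245,175,275,200),(375,200,400,225)):
    c,a=green("top",b); print(c,a,back("top",c,.061).round(4))
E
```

```text
[258.8   186.075] 40 [0.6572 0.0779 0.061 ]
[386.075 211.95 ] 40 [ 0.6113 -0.2607  0.061 ]
```

>>> step_arm(plan=[[[0, 0, 0.19], [0.05, 0.06, 0], 255], [[0, 0, 0.37], [0.09, 0.12, 0.02], 255], [[0, 0, 0.55], [0.138, 0.181, 0.05], 255], [[0, 0, 0.618], [0.138, 0.181, 0.088], 255], [[0, 0, 0.618], [0.138, 0.181, 0.088], 255], [[0, 0, 0.618], [0.138, 0.181, 0.088], 255], [[0, 0, 0.618], [0.138, 0.181, 0.088], 255], [[0, 0, 0.618], [0.138, 0.181, 0.088], 255], [[0, 0, 0.618], [0.138, 0.181, 0.088], 255], [[0, 0, 0.618], [0.138, 0.181, 0.088], 255]])

```text
time: 22.6
position: [0.6491, 0.0527, 0.1704]
tool_rot: [-2.63, -1.713, 0.002]
ft_force: [-0.2, 0.0, -0.0]
grip_width: 0.003
```

```bash
python3 - <<'E'
from key import *
show()
im=ctrl.get_image("wrist");cv2.imwrite("pics/wrist14.png",im[:,:,::-1])
r=green("wrist",(150,60,500,260));print(r)
K=back("wrist",r[0],.061) if r else 0
print(K)
E
```

```text
t 22.6 p [0.6491 0.0527 0.1704] F [-0.2  0.  -0. ] w 0.3 q [-0.66  0.43  0.71  1.55 -0.29  1.27 -0.33]
y [ 0.915 -0.404 -0.003] z [-0.003  0.002 -1.   ]
(array([317.92982456, 165.20272904]), np.int32(513))
[0.65942125 0.07991024 0.061     ]
```

View pics/wrist14.png

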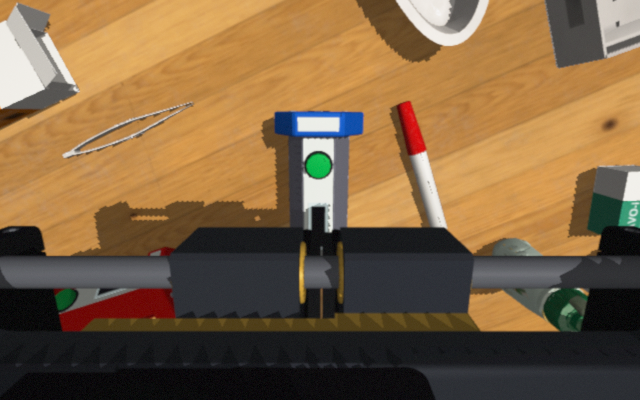

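```bash
python3 - <<'E'
from key import *
print(delta(frame(B['hb'],0),[.6583,.0789,.081]))
E
```

```text
(array([-0.0035,  0.0001,  0.0022]), array([ 0.0276, -0.0017,  0.089 ]))
```

>>> step_arm(plan=[[[-0.003, 0, 0.002], [0.028, -0.002, 0.0], 255], [[-0.003, 0, 0.002], [0.028, -0.002, 0.03], 255], [[-0.003, 0, 0.002], [0.028, -0.002, 0.06], 255], [[-0.003, 0, 0.002], [0.028, -0.002, 0.08], 255], [[-0.003, 0, 0.002], [0.028, -0.002, 0.087], 255], [[-0.003, 0, 0.002], [0.028, -0.002, 0.09], 255], [[-0.003, 0, 0.002], [0.028, -0.002, 0.092], 255], [[-0.003, 0, 0.002], [0.028, -0.002, 0.093], 255], [[-0.003, 0, 0.002], [0.028, -0.002, 0.093], 255], [[-0.003, 0, 0.002], [0.028, -0.002, 0.093], 255]])

```text
time: 23.95
position: [0.6584, 0.0794, 0.0771]
tool_rot: [-2.634, -1.713, 0.0]
ft_force: [-0.3, -0.1, -0.0]
grip_width: 0.0
```

```bash
python3 - <<'E'
from key import *
show()
im=ctrl.get_image("wrist");cv2.imwrite("pics/wrist15.png",im[:,:,::-1])
im=ctrl.get_image("side");cv2.imwrite("pics/side15.png",cv2.resize(im[130:230,270:390,::-1],None,fx=6,fy=6,interpolation=cv2.INTER_CUBIC))
E
```

```text
t 23.95 p [0.6584 0.0794 0.0771] F [-0.3 -0.1 -0. ] w 0.0 q [-0.65  0.53  0.66  1.61 -0.35  1.12 -0.33]
y [ 0.914 -0.406 -0.   ] z [-0.  0. -1.]
```

View pics/side15.png

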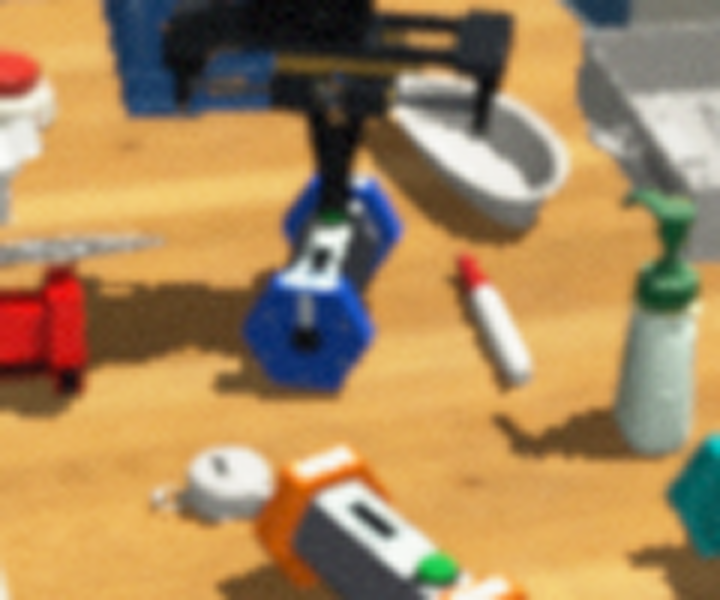

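View pics/wrist15.png

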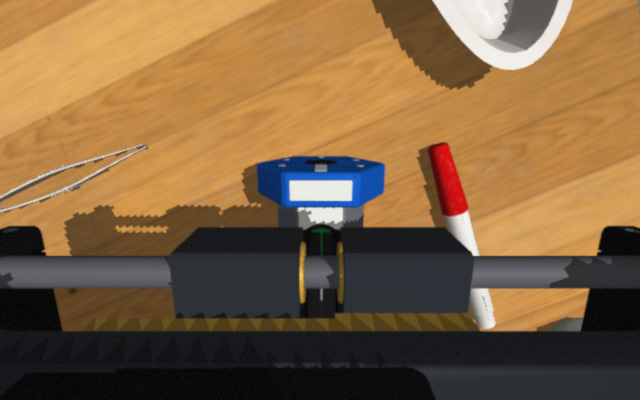

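>>> step_arm(plan=[[[0, 0, 0], [0, 0, 0.001], 255], [[0, 0, 0], [0, 0, 0.002], 255], [[0, 0, 0], [0, 0, 0.003], 255], [[0, 0, 0], [0, 0, 0.004], 255], [[0, 0, 0], [0, 0, 0.005], 255], [[0, 0, 0], [0, 0, 0.0055], 255], [[0, 0, 0], [0, 0, 0.006], 255], [[0, 0, 0], [0, 0, 0.0065], 255], [[0, 0, 0], [0, 0, 0.0065], 255], [[0, 0, 0], [0, 0, 0.0065], 255]])

```text
time: 25.3
position: [0.6584, 0.0794, 0.0706]
tool_rot: [-2.633, -1.712, 0.001]
ft_force: [-0.9, -0.3, 5.4]
grip_width: 0.007
```

```bash
python3 - <<'E'
from key import *
show()
E
```

```text
t 25.3 p [0.6584 0.0794 0.0706] F [-0.9 -0.3  5.4] w 0.6 q [-0.65  0.54  0.65  1.62 -0.36  1.11 -0.32]
y [ 0.914 -0.406 -0.   ] z [-0.  0. -1.]
```

>>> step_arm(plan=[[[0, 0, 0], [0, 0, 0.0004], 255], [[0, 0, 0], [0, 0, 0.0008], 255], [[0, 0, 0], [0, 0, 0.0012], 255], [[0, 0, 0], [0, 0, 0.0015], 255], [[0, 0, 0], [0, 0, 0.0015], 255], [[0, 0, 0], [0, 0, 0.0015], 255], [[0, 0, 0], [0, 0, 0.0015], 255], [[0, 0, 0], [0, 0, 0.0015], 255], [[0, 0, 0], [0, 0, 0.0015], 255], [[0, 0, 0], [0, 0, 0.0015], 255]])

```text
time: 26.55
position: [0.6585, 0.0793, 0.0704]
tool_rot: [-2.633, -1.712, -0.0]
ft_force: [-3.8, 0.3, 12.5]
grip_width: 0.003
```

>>> step_arm(plan=[[[0, 0, 0], [0, 0, -0.005], 255], [[0, 0, 0], [0, 0, -0.02], 255], [[0, 0, 0], [0, 0, -0.06], 255], [[0, 0, 0], [0, 0, -0.1], 255], [[0, 0, 0], [0, 0, -0.14], 255], [[0, 0, 0], [0, 0, -0.14], 255], [[0, 0, 0], [0, 0, -0.14], 255], [[0, 0, 0], [0, 0, -0.14], 255], [[0, 0, 0], [0, 0, -0.14], 255], [[0, 0, 0], [0, 0, -0.14], 255]])

```text
time: 27.8
position: [0.6581, 0.0793, 0.2081]
tool_rot: [-2.633, -1.712, 0.003]
ft_force: [0.2, 0.8, 0.6]
grip_width: 0.003
```

```bash
python3 - <<'E'
from key import *
show()
im=ctrl.get_image("side");cv2.imwrite("pics/side16.png",cv2.resize(im[130:250,260:420,::-1],None,fx=5,fy=5,interpolation=cv2.INTER_CUBIC))
print(delta(frame(O['hb'],0),[.6207,-.2872,.17]))
E
```

```text
t 27.8 p [0.6581 0.0793 0.2081] F [0.2 0.8 0.6] w 0.2 q [-0.69  0.42  0.71  1.48 -0.28  1.35 -0.38]
y [ 0.914 -0.406 -0.001] z [-0.002 -0.001 -1.   ]
(array([-1.500e-03,  4.000e-04, -7.485e-01]), array([-0.3502,  0.1145,  0.0385]))
```

View pics/side16.png

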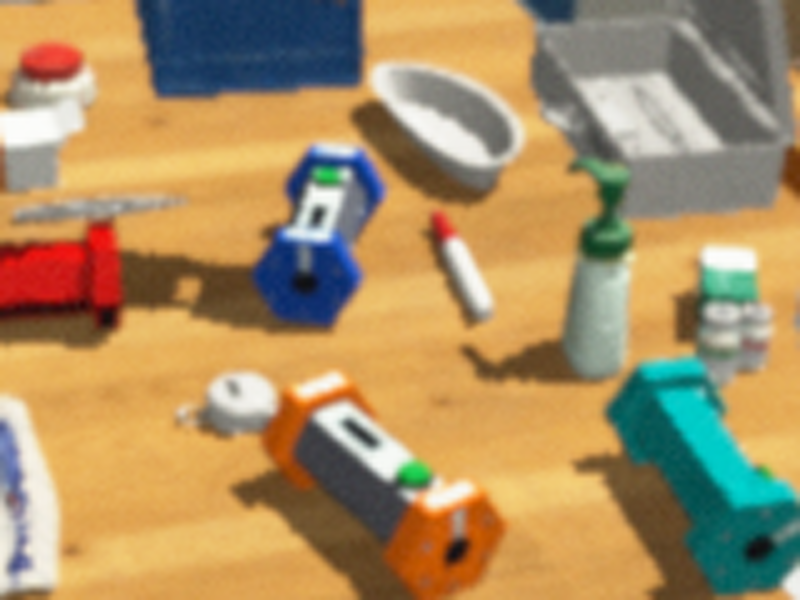

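>>> step_arm(plan=[[[0, 0, -0.15], [-0.06, 0.02, 0], 255], [[0, 0, -0.3], [-0.12, 0.04, 0], 255], [[0, 0, -0.45], [-0.18, 0.06, 0], 255], [[0, 0, -0.6], [-0.24, 0.08, 0], 255], [[0, 0, -0.748], [-0.3, 0.1, 0], 255], [[0, 0, -0.748], [-0.35, 0.114, 0.02], 255], [[0, 0, -0.748], [-0.35, 0.114, 0.038], 255], [[0, 0, -0.748], [-0.35, 0.114, 0.038], 255], [[0, 0, -0.748], [-0.35, 0.114, 0.038], 255], [[0, 0, -0.748], [-0.35, 0.114, 0.038], 255]])

```text
time: 29.1
position: [0.6219, -0.2851, 0.1719]
tool_rot: [1.822, 2.558, 0.001]
ft_force: [-0.3, 1.3, -0.1]
grip_width: 0.005
```

```bash
python3 - <<'E'
from key import *
show()
im=ctrl.get_image("wrist");cv2.imwrite("pics/wrist17.png",im[:,:,::-1])
r=green("wrist",(150,60,500,260));print(r)
K=back("wrist",r[0],.061) if r else 0
print(K)
M=(K+np.array([.6113,-.2607,.061]))/2; print(M,delta(frame(O['hb'],0),[M[0],M[1],.077]))
E
```

```text
t 29.1 p [ 0.6219 -0.2851  0.1719] F [-0.3  1.3 -0.1] w 0.5 q [-0.09  0.49  0.67  1.46 -0.31  1.3   0.94]
y [0.945 0.327 0.001] z [ 0.001  0.    -1.   ]
(array([320.25149701, 166.95808383]), np.int32(501))
[ 0.61334945 -0.2606592   0.061     ]
[ 0.61232472 -0.2606796   0.061     ] (array([0.0004, 0.0004, 0.0014]), array([ 0.0267, -0.0004,  0.0947]))
```

View pics/wrist17.png

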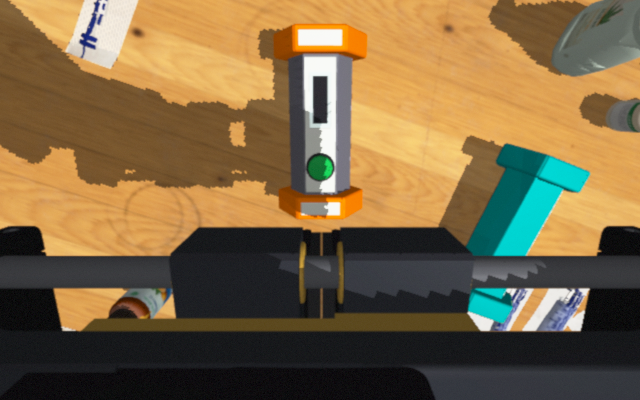

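>>> step_arm(plan=[[[0, 0, 0], [0.027, 0, 0.0], 255], [[0, 0, 0], [0.027, 0, 0.03], 255], [[0, 0, 0], [0.027, 0, 0.06], 255], [[0, 0, 0], [0.027, 0, 0.085], 255], [[0, 0, 0], [0.027, 0, 0.094], 255], [[0, 0, 0], [0.027, 0, 0.096], 255], [[0, 0, 0], [0.027, 0, 0.098], 255], [[0, 0, 0], [0.027, 0, 0.099], 255], [[0, 0, 0], [0.027, 0, 0.1], 255], [[0, 0, 0], [0.027, 0, 0.1], 255]])

```text
time: 30.45
position: [0.6124, -0.2614, 0.0716]
tool_rot: [1.825, 2.556, 0.0]
ft_force: [-0.0, 0.4, 5.2]
grip_width: 0.0
```

>>> step_arm(plan=[[[0, 0, 0], [0, 0, 0.0005], 255], [[0, 0, 0], [0, 0, 0.001], 255], [[0, 0, 0], [0, 0, 0.0015], 255], [[0, 0, 0], [0, 0, 0.002], 255], [[0, 0, 0], [0, 0, 0.0025], 255], [[0, 0, 0], [0, 0, 0.0025], 255], [[0, 0, 0], [0, 0, 0.0025], 255], [[0, 0, 0], [0, 0, 0.0025], 255], [[0, 0, 0], [0, 0, 0.0025], 255], [[0, 0, 0], [0, 0, 0.0025], 255]])

```text
time: 31.7
position: [0.6124, -0.2614, 0.0704]
tool_rot: [1.825, 2.556, 0.001]
ft_force: [-2.6, 2.6, 12.6]
grip_width: 0.003
```

Same hard stop as on the blue key (z 0.0704, 12.6 N), so this key is fully pressed. I'll lift clear.

>>> step_arm(plan=[[[0, 0, 0], [0, 0, -0.005], 255], [[0, 0, 0], [0, 0, -0.02], 255], [[0, 0, 0], [0, 0, -0.06], 255], [[0, 0, 0], [0, 0, -0.1], 255], [[0, 0, 0], [0, 0, -0.14], 255], [[0, 0, 0], [0, -0.05, -0.18], 255], [[0, 0, 0], [0, -0.1, -0.18], 255], [[0, 0, 0], [0, -0.13, -0.18], 255], [[0, 0, 0], [0, -0.13, -0.18], 255], [[0, 0, 0], [0, -0.13, -0.18], 255]])

```text
time: 32.95
position: [0.4894, -0.3027, 0.2485]
tool_rot: [-1.825, -2.557, -0.0]
ft_force: [-0.3, -1.3, 0.7]
grip_width: 0.007
```

```bash
python3 - <<'E'
from key import *
show()
im=ctrl.get_image("side");cv2.imwrite("pics/side18.png",cv2.resize(im[130:250,260:420,::-1],None,fx=5,fy=5,interpolation=cv2.INTER_CUBIC))
T=ctrl.get_image("top");a=cv2.resize(T[120:320,170:470,::-1],None,fx=2.6,fy=2.6,interpolation=cv2.INTER_CUBIC);cv2.imwrite("pics/t18c.png",a)
for n in ["clicker_mid","red_pen_mid","needle_box_mid","gel_bottle_mid","dropper_mid","flat_pack_mid","tweezers_mid"]:
  for c in("top","side"):
    for r in ctrl.cut_out(c,n)[:1]:
        ys,xs=np.nonzero(r['pixels']); print(n,c,round(r['score'],2),r['rect'],round(xs.mean(),1),round(ys.mean(),1))
E
```

```text
t 32.95 p [ 0.4894 -0.3027  0.2485] F [-0.3 -1.3  0.7] w 0.6 q [-0.15  0.18  0.75  1.65 -0.13  1.36  0.95]
y [ 0.946  0.325 -0.   ] z [-0.  0. -1.]
clicker_mid top 0.74 [316.8, 226.6, 14.9, 15.5] 325.0 233.4
red_pen_mid top 0.75 [259.6, 160.8, 47.2, 9.4] 283.5 163.9
red_pen_mid side 0.37 [242.0, 152.4, 25.4, 19.9] 252.8 161.9
needle_box_mid top 0.76 [177.2, 235.5, 25.6, 48.9] 189.3 262.0
gel_bottle_mid top 0.81 [314.8, 128.8, 21.3, 27.3] 326.4 143.5
gel_bottle_mid side 0.95 [374.9, 160.5, 10.1, 47.5] 379.9 185.6
dropper_mid top 0.24 [216.2, 226.1, 9.5, 37.3] 219.1 257.1
dropper_mid side 0.64 [310.0, 263.5, 17.7, 36.8] 317.7 283.7
flat_pack_mid top 0.86 [310.4, 276.8, 66.9, 26.3] 340.5 289.7
flat_pack_mid side 0.67 [251.9, 211.3, 19.1, 40.0] 262.4 229.5
```

View pics/side18.png

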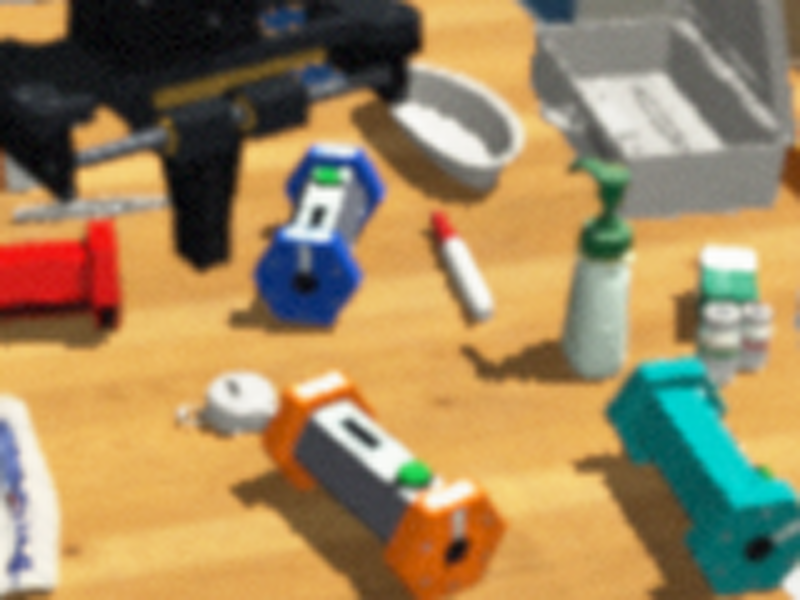

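View pics/t18c.png

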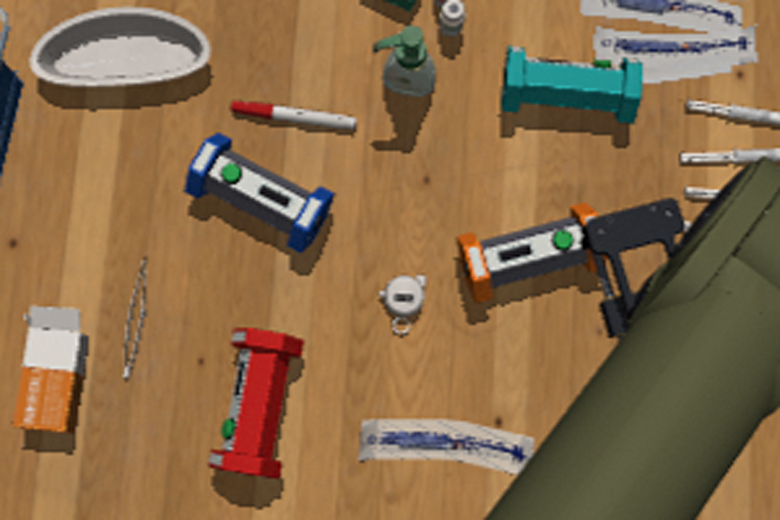

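Both loggers lie flat with their keypads up and both keys have sprung back. The other things are where they were and the arm is clear, so I'm handing in.

```bash
python3 - <<'E'
from bench import ctrl
print(ctrl.close_job())
E
```

```text
the job is handed in; nothing more can be done
None
```

I rolled the blue and then the orange logger 60° toward the robot so both keypads face up, then pressed the blue key, released it, and pressed the orange one. The job was handed in at about 34 s of the 72 s; no verdict was reported.

- **Rolling:** each logger was gripped on the barrel, lifted, turned and set down flat. The blue one was set down about 30 mm from where it started, to keep the gripper clear of the red look-alike. It sat slightly skewed in the grip and settled flat when I let go.
- **Keys:** both went down to a firm stop at the same height (tool at 70.4 mm), with about 12.5 N on the wrist. I have no direct reading of the key travel.
- **Last checks:** the final side and top pictures show both loggers flat, keypads up, keys sprung back and the arm clear of everything. The clicker, pen, carton, gel bottle and flat pack were found within about 2 pixels of their starting positions in the top picture.
- **Checks that failed or disagreed:**
  - The dropper was hidden by the arm in the top picture, and what the network reported there was actually the forceps. The side picture shows the dropper unmoved.
  - The network did not find the forceps by name at the end; in the pictures they lie where they were.
  - A weak side-view report for the pen was really the red look-alike.

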